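# Load the test kiln and put its lid on

## Robot

A 7-joint arm with a two-finger parallel gripper is mounted at the origin on the work surface. World frame = base frame: x ahead of the robot, y to its left, z up, the work surface at z = 0. Lengths are in m, angles in degrees, forces in N, time in s.
With the tool pointing down it reaches from about 0.425 to 1.025 m from the base axis. Payload 9.4 kg.
Tool frame: the origin (TCP) lies at the very end of the fingers, on their centre line; the grasp point (between the pads) lies ctrl.pinch_z behind it (ctrl.pinch_z is the distance from the TCP to the grasp point, in m); z points along the fingers, y is the line along which they close (so a half turn about z gives the same grasp; the last joint's range is limited). The gripper opens to 85 mm and grips with 20 to 120 N. Pads are 22 mm wide; open, the fingers measure 114 mm over their backs; the gripper's body (76 mm by 85 mm) begins 54 mm behind the grasp point. The pads swing forward as they close: fully open they stand 13 mm farther back than shut.
Start: joints at [-72.978, 34.337, -0.143, 91.639, 0.103, 54.024, -4.572], TCP at [0.265, 0.675, 0.231] pointing down, gripper open.
Joint ranges: [-147.43, 147.43], [-19.82, 112.94], [-74.19, 73.91], [6.32, 146.72], [-59.91, 239.91], [6.04, 106.73], [-150.56, 150.56]. Speed limits (degrees/s): [127.2, 127.2, 172.46, 172.46, 180, 180, 180].

## Interface

Orientations are given as [roll, pitch, yaw] about the fixed x, y, z axes, in that order (R = Rz(yaw) Ry(pitch) Rx(roll)).
In Python, from bench import ctrl, vision, close_job gives the robot as it stands (ctrl), with the cameras (vision) and the job as plain functions.
- The arm moves only by the shell command python3 drive.py [FORCE], which reads ROWS from standard input. ROWS is a JSON list of rows, 1 to 10 of them, each an object with the fields finger_gap (the finger opening in m), d (a list: dx, dy, dz in m), r (a list: a rotation vector rx, ry, rz in degrees); a field left out counts as zero (the opening has to be given); each row shifts and turns the commanded pose from where the row before left it, along the tool's axes as they then stand; what a row does not reach is not made up. A row lasts 1/12 s, in which the tool goes at most 0.0417 m and 7.16 degrees, less where a joint would pass 70% of its speed; a pose out of reach is approached as far as the arm can. The fingers move at their own pace and stop on an object; FORCE is the grip in N (left out, the last holds). Time passes only in rows, so rows that do not move let the fingers close. It prints the time, the measured TCP pose, the force, the opening and the grip force at its end. Input that does not fit is refused with a message, and nothing moves.
- ctrl.state(): the state, without advancing time (a new reading comes with each control period).
- vision.read_camera(name): name is "scene" or "side" or "wrist"; returns the picture (384x512x3 uint8, blue, green, red); there is no depth.
- vision.camera_info(name): a dict with "fx", "fy", "cx", "cy" (pixels), "R" (3x3) and "t" (3): a world point X has camera coordinates R X + t. Camera axes: x right, y down, z forward; pixel columns grow to the right and rows downward; lengths in m; the calibration is good to about 2 mm. A picture is of the moment at which its call begins: read the wrist's pose just before it. camera_info takes no time and is no camera call; for the wrist camera it gives the pose at the moment of the call.
- close_job(): hands the job in; it is judged then, once.
The state is a dict: "time": time; "q": joint angles; "qvel": joint speeds; "tau": joint torques, N m; "tool_pos": TCP position; "tcp_rot": TCP orientation; "force": force on the tool from outside, world axes, zero at the start; "wrist_torque": the same for the moment, N m; "gripper_width": finger opening in m; "grasp_force": force on a finger pad.
Only numpy, scipy, OpenCV 4.12 (cv2) and the standard library are available. Lean on these libraries where they do the work, as an engineer would, in place of code of your own. Each camera call takes 0.05 s, during which the arm holds its last target. There are 200 camera calls.

## Task

Lift the terracotta tumbler out of the ware crate and stand it upright in the middle of the shelf inside the kiln. Then pick up the kiln lid, which leans on the firebrick, and lower it gently onto the kiln so that it lies flat, centred on the rim, with its eight sides in line with the kiln's sides. Drop nothing, and leave the bowl, the brush pot and the kiln posts alone.

Things in the scene. Friction and masses are not known exactly. Their poses are not given: they have to be found in the camera images.
- tumbler: Open terracotta-coloured (unglazed, fired clay) tumbler, loose, standing upright in the crate beside the white bowl, at either end of the crate. 76 mm tall; outside diameter 60 mm at 10 mm height, growing to 62 mm at the rim (foot 52 mm); wall 4 mm; about 0.16 kg. Origin at the centre of its underside, z up its axis.
- crate: Open wooden crate, fixed to the bench: 250 mm (its x) by 170 mm (its y) outside, 55 mm high, walls and floor 6 mm thick. Origin at the centre of its underside. Tumbler and bowl stand on its floor, one near each end of its x axis, about 124 mm apart.
- kiln: Octagonal top-loading test kiln, steel jacket, pale wall, fixed, open at the top. 240 mm across flats outside (260 over corners), chamber 160 mm across flats, wall 40 mm, flat rim 170 mm above the bench; grey control box (46 mm deep, 90 wide, top at 137 mm) on its -x side. Origin: centre of its underside; z up; flats face its +-x, +-y and the 45 degree directions.
- kiln_shelf (a point): Centre of the top of the round shelf (132 mm diameter) inside the kiln, 80 mm above the bench, 90 mm below the rim; axes as the kiln's.
- kiln_rim (a point): Centre of the chamber mouth in the plane of the kiln's flat rim, 170 mm above the bench; axes as the kiln's. The lid's underside centre belongs here.
- lid: Loose octagonal kiln lid, 240 mm across flats, 40 mm thick, steel top, about 0.7 kg, balanced under its handle. It leans at 35 degrees: one flat edge on the bench towards kiln and robot, the other side up on the brick's top edge. Origin: centre of its underside; z out of its top face, x up the slope, y along the handle; flats face +-x, +-y and the 45 degree directions.
- lid_grip (a point): Centre of the lid's handle: black rectangular bar along the lid's y, 109 mm long, 18 mm wide (along x), 22 mm high, between two steel legs 114 mm apart. This point is 79 mm above the lid's underside, 39 mm above its top face; 28 mm are free between bar and top face. Axes as the lid's.
- brick: Pale yellow firebrick standing on its long edge, fixed: 64 mm (its x) by 230 mm (its y), 114 mm high. Origin at the centre of its underside. The lid leans on its top edge from its -x side.
- bowl: White bowl in the crate, loose, 84 mm across the rim, 50 mm high; not to be disturbed. Origin at the centre of its underside.
- brush_pot: Blue round pot of brushes, loose, 72 mm across, pot 85 mm high, brushes to about 200 mm; not to be disturbed. Origin at the centre of its underside.
- kiln_posts: Group of three pale square kiln posts standing together, one loose body about 82 by 82 mm, 100 mm high; not to be disturbed. Origin under the group.

How it is judged:
By the outcome, as a careful person would: the job done as asked, in the order asked, and still so for the second after the job is handed in, with the robot touching nothing.
It also fails if it takes over 64 s, if anything falls off the work surface, if the arm or the gripper's body presses on something with over 40 N, if the wrist force passes 120 N, or if a joint passes its speed limit or range.

## Working session

There is one attempt and no reset: what is moved stays moved. The work goes in short steps, Python scripts to look and compute and a shell command to move; the robot and the scene stay as the last step left them, time stands still between calls to the robot, and variables do not carry over. Pictures are saved under pics/ and viewed, at most 10 in all, crops included, and the job is handed in when it is done.

```bash
ls; mkdir -p pics; python3 - <<'E'
from bench import ctrl, vision, close_job
import cv2,numpy as np
print(ctrl.state(), ctrl.pinch_z)
for n in ("scene","side"):
    im=vision.read_camera(n); cv2.imwrite(f"pics/{n}0.png",im); c=vision.camera_info(n); print(n,c)
E
```

```text
bench.py
drive.py
pics
{'time': 0.0, 'q': array([-72.97755695,  34.38537675,  -0.14688133,  91.68207631,
         0.10361755,  54.02304886,  -4.57518981]), 'qvel': array([ 0.01504241, -0.04194504,  0.00389712,  0.07452846, -0.14153571,
        0.03026246,  0.01986781]), 'tau': array([-3.10868827e-04, -7.76459312e+01,  1.56547487e+00, -2.58022392e+01,
        1.24811174e-02,  9.05512279e-03,  4.92799120e-05]), 'tool_pos': array([0.26456709, 0.67448666, 0.23039868]), 'tcp_rot': array([-1.79909982e+02,  8.01065244e-03,  1.58584591e+02]), 'force': array([-0.08252197, -0.17921289,  0.01378601]), 'wrist_torque': array([ 0.03456017,  0.03071642, -0.03470961]), 'grasp_force': 0.0, 'gripper_width': 0.08519171544377128} 0.0187
scene {'fx': 450.48727430713546, 'fy': 450.48727430713546, 'cx': 255.81541679903816, 'cy': 193.4396837264863, 'R': array([[ 0.56861161,  0.82259843, -0.00355933],
       [ 0.65304444, -0.45403204, -0.60612529],
       [-0.50021376,  0.34232548, -0.79536122]]), 't': array([-0.31289333, -0.31528797,  1.51627312])}
side {'fx': 435.0002427840017, 'fy': 435.0002427840017, 'cx': 245.82519912281984, 'cy': 190.58314333541816, 'R': array([[ 0.95888588, -0.2837211 ,  0.00634157],
       [-0.18704639, -0.64864622, -0.73774774],
       [ 0.21342803,  0.70622972, -0.67504671]]), 't': array([-0.58934521,  0.16894525,  1.39738074])}
```

View pics/scene0.png

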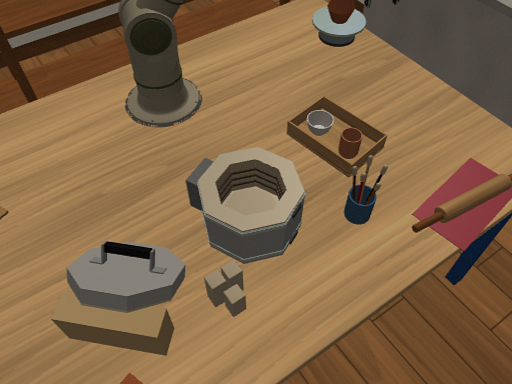

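View pics/side0.png

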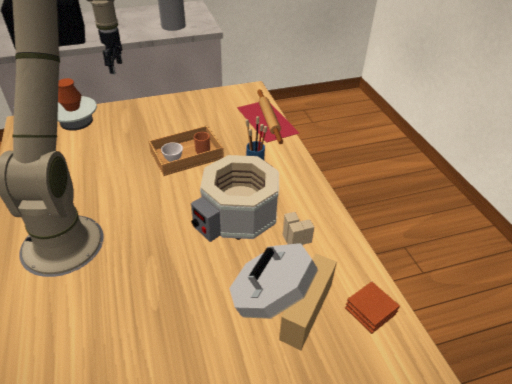

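The scene view shows the tumbler at about (350,143), the kiln mouth at (250,188), the handle at (128,250), the posts at (226,287) and the brush pot at (360,205). In the side view the tumbler is at (202,143), the kiln at (240,183) and the handle at (262,264). Next I'll get rough positions from rays.

```bash
cat > h.py <<'E'
from bench import ctrl, vision, close_job
import numpy as np, cv2
from scipy.spatial.transform import Rotation as Ro
def ray(c,px):
    d=np.array([(px[0]-c['cx'])/c['fx'],(px[1]-c['cy'])/c['fy'],1.]); R=np.array(c['R'])
    return -R.T@np.array(c['t']), R.T@d
def plane(c,px,z):
    o,d=ray(c,px); return o+d*(z-o[2])/d[2]
def tri(cs,ps):
    A=np.zeros((3,3));b=np.zeros(3);L=[]
    for c,p in zip(cs,ps):
        o,d=ray(c,p); d=d/np.linalg.norm(d); M=np.eye(3)-np.outer(d,d); A+=M;b+=M@o;L.append((o,M))
    X=np.linalg.solve(A,b); return X,max(np.linalg.norm(M@(X-o)) for o,M in L)
def proj(c,X):
    p=np.array(c['R'])@X+c['t']; return np.array([c['fx']*p[0]/p[2]+c['cx'],c['fy']*p[1]/p[2]+c['cy']])
def tool():
    s=ctrl.state(); return s,np.array(s['tool_pos']),Ro.from_euler('xyz',s['tcp_rot'],degrees=True)
def delta(pos,R):
    """tool-axis shift and rotvec to goal TCP pos, Rotation R"""
    s,p,r=tool(); print('shift',(r.inv().apply(np.array(pos)-p)).round(4),'rot',(r.inv()*R).as_rotvec(degrees=True).round(2))
E
python3 - <<'E'
from h import *
S,D=vision.camera_info("scene"),vision.camera_info("side")
for n,a,b in [("tumb",(350,143),(202,143)),("bowl",(320,122),(172,152)),("kiln",(250,188),(240,183)),("handle",(128,250),(262,264)),("pot",(360,205),(256,153)),("posts",(226,287),(298,230))]:
    print(n,*tri([S,D],[a,b]))
w=vision.read_camera("wrist"); W=vision.camera_info("wrist"); R=np.array(W['R']);print('wcam',-R.T@W['t'],R[2],W['fx'])
s=cv2.imread("pics/scene0.png"); d=cv2.imread("pics/side0.png")
f=lambda i,x,y,w,h:cv2.resize(i[y:y+h,x:x+w],(400,300),interpolation=cv2.INTER_CUBIC)
cv2.imwrite("pics/m1.png",np.vstack([np.hstack([f(s,180,140,160,120),f(d,180,140,120,90)]),np.hstack([f(s,50,235,160,120),f(w,0,0,512,384)])]))
cv2.imwrite("pics/wrist0.png",w)
E
```

```text
tumb [0.53599134 0.34914543 0.04242705] 0.00014822263502856773
bowl [0.41223312 0.33714096 0.03444718] 0.0017150817372171313
kiln [ 0.58083509 -0.0386212   0.15167707] 0.002929948013539513
handle [ 0.55441063 -0.35277919  0.12975175] 0.0008992692509959947
pot [0.72136588 0.21808091 0.04745198] 0.0026847698369398573
posts [ 0.72476506 -0.20411704  0.05695964] 0.0004856313301131597
wcam [0.18689042 0.70630888 0.37267868] [ 0.30396838 -0.12028955 -0.94505748] 290.36666969233465
```

View pics/m1.png

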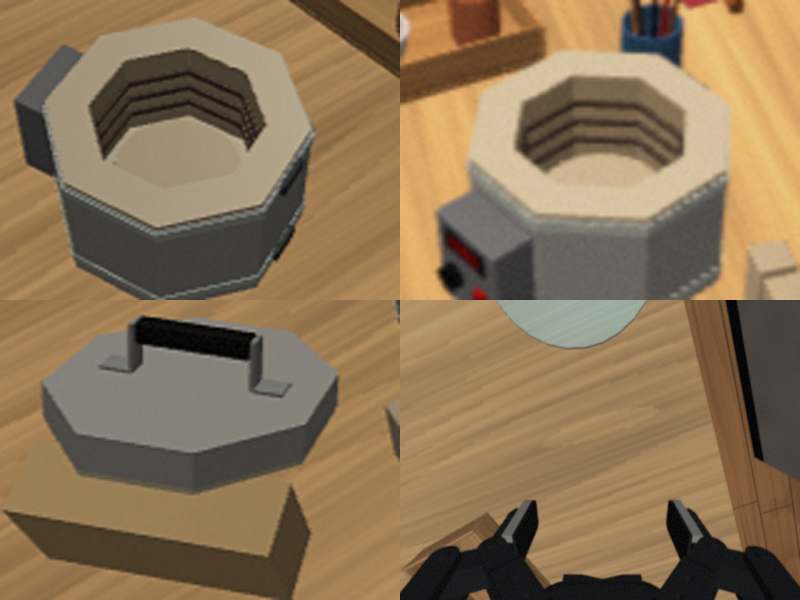

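The montage shows the octagonal rim with clear corners in both fixed views. The lid's handle bar runs from (137,318)/2.5 to (258,350)/2.5 in its pane. The wrist view has only the crate's corner at its lower left. I'll compute the crate yaw, and the kiln pose from rim corners at z=0.17.

```bash
cat > oct.py <<'E'
from h import *
def octfit(P):
    """P: xy points of octagon corners (any order) -> centre, yaw mod 45 (flat normals), corner radius, rms"""
    from scipy.optimize import least_squares
    P=np.asarray(P)[:,:2]
    z=P-P.mean(0); a0=np.angle(np.sum(np.exp(8j*np.arctan2(z[:,1],z[:,0]))))/8
    k=np.round((np.arctan2(z[:,1],z[:,0])-a0)/(np.pi/4))
    f=lambda v:(np.c_[v[0]+v[3]*np.cos(v[2]+k*np.pi/4),v[1]+v[3]*np.sin(v[2]+k*np.pi/4)]-P).ravel()
    r=least_squares(f,[*P.mean(0),a0,.13]); 
    return r.x[:2],(np.degrees(r.x[2])+22.5+22.5)%45-22.5,r.x[3],np.sqrt(np.mean(r.fun**2))
E
python3 - <<'E'
from oct import *
S,D=vision.camera_info("scene"),vision.camera_info("side")
g=[plane(S,p,.055) for p in [(323,99),(385,139),(350,172),(288,130)]]
for i in range(4):
    d=g[(i+1)%4]-g[i]; print('crate',g[i].round(3),np.linalg.norm(d).round(3),np.degrees(np.arctan2(d[1],d[0])).round(1))
P=[(180+x/2.5,140+y/2.5) for x,y in [(98,33),(193,17),(278,48),(313,131),(268,210),(158,235),(63,185),(43,108)]]
print('kiln',octfit([plane(S,p,.17) for p in P]))
# tumbler mask
for n,c in(("scene",S),("side",D)):
    im=cv2.imread(f"pics/{n}0.png"); h=cv2.cvtColor(im,cv2.COLOR_BGR2HSV)
    m=((h[...,0]<9)&(h[...,1]>110)).astype('u1')
    u=proj(c,np.array([.536,.349,.05])); k,l,st,ce=cv2.connectedComponentsWithStats(m)
    for i in range(1,k):
        if np.hypot(*(ce[i]-u))<15 and st[i,4]>30: print(n,st[i],ce[i],plane(c,ce[i],.044))
E
```

```text
crate [0.351 0.398 0.055] 0.243 8.6
crate [0.591 0.435 0.055] 0.174 -77.9
crate [0.627 0.265 0.055] 0.233 -169.6
crate [0.398 0.223 0.055] 0.182 105.1
kiln (array([ 0.58799284, -0.04015221]), np.float64(-18.851950413787876), np.float64(0.13180192724233153), np.float64(0.0026986947877608836))
```

```bash
python3 -c "
from h import *
delta([.536,.349,.24],Ro.from_euler('xyz',[180,0,190],degrees=True))"
R='';echo '[{"finger_gap": 0.085,"d": [-0.034,-0.0185,-0.001]},{"finger_gap": 0.085,"d": [-0.034,-0.0185,-0.001]},{"finger_gap": 0.085,"d": [-0.034,-0.0185,-0.001]},{"finger_gap": 0.085,"d": [-0.034,-0.0185,-0.001]},{"finger_gap": 0.085,"d": [-0.034,-0.0185,-0.001]},{"finger_gap": 0.085,"d": [-0.034,-0.0185,-0.001]},{"finger_gap": 0.085,"d": [-0.034,-0.0185,-0.001]},{"finger_gap": 0.085,"d": [-0.034,-0.0185,-0.001]},{"finger_gap": 0.085,"d": [-0.034,-0.0185,-0.001]},{"finger_gap": 0.085,"d": [-0.034,-0.0185,-0.001]}]' | python3 drive.py 30
echo '[{"finger_gap": 0.085,"d": [-0.031,-0.019,0]},{"finger_gap": 0.085,"r": [0,0,-6.3]},{"finger_gap": 0.085,"r": [0,0,-6.3]},{"finger_gap": 0.085,"r": [0,0,-6.3]},{"finger_gap": 0.085,"r": [0,0,-6.3]},{"finger_gap": 0.085,"r": [0,0,-6.3]},{"finger_gap": 0.085},{"finger_gap": 0.085}]' | python3 drive.py
python3 - <<'E'
from h import *
c=vision.camera_info("wrist"); im=vision.read_camera("wrist"); cv2.imwrite("pics/w1.png",im)
h=cv2.cvtColor(im,cv2.COLOR_BGR2HSV); m=((h[...,0]<10)&(h[...,1]>100)&(h[...,2]>40)).astype('u1')
k,l,st,ce=cv2.connectedComponentsWithStats(m)
for i in range(1,k):
    if st[i,4]>300: print(st[i],ce[i],plane(c,ce[i],.08).round(4))
E
```

```text
time: 0.98
tool_pos: [0.5146, 0.3769, 0.2412]
tcp_rot: [-180.0, -0.0, 158.6]
force: [0.5, 0.8, -0.4]
gripper_width: 0.0848
grasp_force: 0.0
time: 1.65
tool_pos: [0.5356, 0.3493, 0.241]
tcp_rot: [180.0, -0.0, -170.1]
force: [0.0, 0.3, 0.1]
gripper_width: 0.0848
grasp_force: 0.0
```

View pics/w1.png

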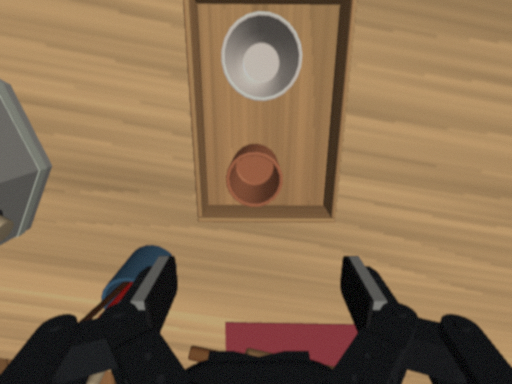

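The tumbler is at about (254,177), the bowl at (262,57), and the crate's inner sides are vertical in the image, so the tool is well aligned.

```bash
python3 - <<'E'
from h import *
c=vision.camera_info("wrist"); im=cv2.imread("pics/w1.png")
h=cv2.cvtColor(im,cv2.COLOR_BGR2HSV); print(h[175,254],h[195,254],h[150,300],h[153,240])
H=(h[...,0].astype(int)+20)%180
m=((H<29)&(h[...,1]>70)).astype('u1'); m[:130]=0;m[210:]=0;m[:,:215]=0;m[:,300:]=0
m=cv2.morphologyEx(m,cv2.MORPH_OPEN,np.ones((3,3)))
k,l,st,ce=cv2.connectedComponentsWithStats(m)
for i in range(1,k):
    if st[i,4]>100:
        print(st[i],ce[i]); y0=st[i,1]
        for y in range(y0,y0+st[i,3],6): xs=np.where(l[y]==i)[0]; print(y,xs.min(),xs.max())
R=np.array(c['R']);print('cam',-R.T@c['t'])
for p in [(227,177),(281,177),(254,205),(254,150)]: print(p,plane(c,p,.082).round(4))
a=plane(c,(262,57),.05);print('bowl',a)
a,b=plane(c,(201,218),.055),plane(c,(334,218),.055); print('crate end',a,b,np.degrees(np.arctan2(*(b-a)[[1,0]])))
E
```

```text
[ 10 145 153] [ 11 147 109] [ 16 126 164] [ 10 134  84]
cam [0.45333353 0.33557703 0.38323196]
(227, 177) [0.5381 0.3162 0.082 ]
(281, 177) [0.5282 0.3732 0.082 ]
(254, 205) [0.5647 0.35   0.082 ]
(254, 150) [0.5046 0.3399 0.082 ]
bowl [0.41325458 0.33250205 0.05      ]
crate end [0.60253984 0.29015939 0.055     ] [0.57472356 0.45070621 0.055     ] 99.82946275779257
```

```bash
python3 - <<'E'
from h import *
c=vision.camera_info("wrist"); im=cv2.imread("pics/w1.png")
h=cv2.cvtColor(im,cv2.COLOR_BGR2HSV)
m=((h[...,0]<14)&(h[...,1]>100)).astype('u1'); m[:130]=0;m[212:]=0;m[:,:212]=0;m[:,300:]=0
m=cv2.morphologyEx(m,cv2.MORPH_OPEN,np.ones((3,3)))
k,l,st,ce=cv2.connectedComponentsWithStats(m); i=1+np.argmax(st[1:,4]); print(st[i],ce[i])
cn=max(cv2.findContours((l==i).astype('u1'),0,1)[0],key=len)[:,0]
G=np.array([plane(c,p,.082)[:2] for p in cn.astype(float)])
(x,y),r=cv2.minEnclosingCircle(G.astype('f4')); print('encl',x,y,r)
# rim-only: lower part of the contour
Q=G[cn[:,1]>168]; A=np.c_[2*Q,np.ones(len(Q))]; s=np.linalg.lstsq(A,(Q**2).sum(1),rcond=None)[0]; print('fit',s[:2],np.sqrt(s[2]+s[0]**2+s[1]**2))
E
python3 -c "
from h import *
delta([.534,.345,.036],Ro.from_euler('xyz',[180,0,190],degrees=True))"
```

```text
[ 226  144   57   64 2825] [254.22265487 176.05699115]
encl 0.532503604888916 0.3449234962463379 0.035081516951322556
fit [0.53654987 0.34525133] 0.03038004429416969
shift [ 0.0023 -0.004   0.2051] rot [-0.   -0.02 -0.15]
```

```bash
echo '[{"finger_gap": 0.085,"d": [0,-0.004,0.03]},{"finger_gap": 0.085,"d": [0,0,0.035]},{"finger_gap": 0.085,"d": [0,0,0.035]},{"finger_gap": 0.085,"d": [0,0,0.035]},{"finger_gap": 0.085,"d": [0,0,0.03]},{"finger_gap": 0.085,"d": [0,0,0.025]},{"finger_gap": 0.085,"d": [0,0,0.015]},{"finger_gap": 0.085}]' | python3 drive.py 30
echo '[{"finger_gap": 0.05},{"finger_gap": 0.05},{"finger_gap": 0.05},{"finger_gap": 0.05},{"finger_gap": 0.05},{"finger_gap": 0.05},{"finger_gap": 0.05},{"finger_gap": 0.05}]' | python3 drive.py 30
```

```text
time: 2.37
tool_pos: [0.5346, 0.3447, 0.0328]
tcp_rot: [-179.8, -0.3, -170.0]
force: [0.3, 0.3, 0.4]
gripper_width: 0.0849
grasp_force: 0.0
time: 3.03
tool_pos: [0.5371, 0.3459, 0.0375]
tcp_rot: [180.0, 0.1, -169.9]
force: [-0.3, -0.9, 7.4]
gripper_width: 0.0617
grasp_force: 33.1
```

```bash
echo '[{"finger_gap": 0.05,"d": [0,0,-0.01]},{"finger_gap": 0.05,"d": [0,0,-0.025]},{"finger_gap": 0.05,"d": [0,0,-0.035]},{"finger_gap": 0.05,"d": [0,0,-0.035]},{"finger_gap": 0.05,"d": [0,0,-0.035]},{"finger_gap": 0.05,"d": [0,0,-0.035]},{"finger_gap": 0.05,"d": [0,0,-0.035]},{"finger_gap": 0.05,"d": [0,0,-0.03]},{"finger_gap": 0.05,"d": [0,0,-0.015]},{"finger_gap": 0.05}]' | python3 drive.py 30
python3 -c "
from h import *
delta([.588,.11,.292],Ro.from_euler('xyz',[180,0,190],degrees=True))"
```

```text
time: 3.87
tool_pos: [0.5373, 0.3464, 0.2962]
tcp_rot: [179.8, 0.3, -169.9]
force: [-0.1, 0.4, -2.3]
gripper_width: 0.0613
grasp_force: 33.7
shift [-0.0085 -0.2416  0.0035] rot [0.17 0.35 0.07]
```

```bash
python3 -c "
from h import *
delta([.67,-.02,.34],Ro.from_euler('xyz',[180,0,190],degrees=True))"
```

```text
shift [-0.0668 -0.3838 -0.0445] rot [0.17 0.35 0.07]
```

```bash
echo '[{"finger_gap": 0.05,"d": [-0.002,-0.01,-0.004]},{"finger_gap": 0.05,"d": [-0.005,-0.03,-0.004]},{"finger_gap": 0.05,"d": [-0.006,-0.036,-0.004]},{"finger_gap": 0.05,"d": [-0.006,-0.036,-0.004]},{"finger_gap": 0.05,"d": [-0.006,-0.036,-0.004]},{"finger_gap": 0.05,"d": [-0.006,-0.036,-0.004]},{"finger_gap": 0.05,"d": [-0.006,-0.036,-0.004]},{"finger_gap": 0.05,"d": [-0.006,-0.036,-0.004]},{"finger_gap": 0.05,"d": [-0.006,-0.036,-0.004]},{"finger_gap": 0.05,"d": [-0.006,-0.036,-0.004]}]' | python3 drive.py 30
echo '[{"finger_gap": 0.05,"d": [-0.006,-0.032,-0.002]},{"finger_gap": 0.05,"d": [-0.005,-0.017,-0.002]},{"finger_gap": 0.05,"d": [-0.002,-0.007,-0.001]},{"finger_gap": 0.05},{"finger_gap": 0.05},{"finger_gap": 0.05}]' | python3 drive.py
python3 - <<'E'
from h import *
ci=vision.camera_info("wrist"); cv2.imwrite("pics/w2.png",vision.read_camera("wrist"))
np.savez("w2.npz",**{k:np.array(v) for k,v in ci.items()})
print(proj(ci,np.array([.588,-.04,.17])))
E
```

```text
time: 4.7
tool_pos: [0.6472, 0.0294, 0.3296]
tcp_rot: [-180.0, -0.2, -169.9]
force: [0.6, -0.1, -2.2]
gripper_width: 0.0616
grasp_force: 33.7
time: 5.2
tool_pos: [0.6697, -0.0185, 0.3355]
tcp_rot: [179.9, -0.1, -169.8]
force: [0.8, 1.3, -2.2]
gripper_width: 0.0618
grasp_force: 33.7
[250.95166722  97.10605162]
```

View pics/w2.png

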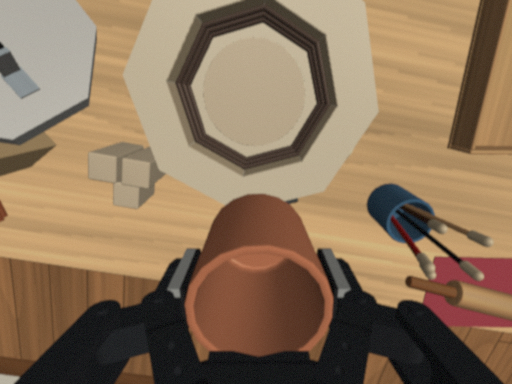

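The wrist view shows the whole chamber mouth: the inner octagon is centred at about (252,88), with outer corners at (125,75) and (378,108). The tumbler is held upright.

```bash
cat > hole.py <<'E'
from oct import *
def hole(im,c,u,z=.17):
    """chamber mouth: the pale rim's inner boundary round pixel u"""
    h=cv2.cvtColor(im,cv2.COLOR_BGR2HSV); m=((h[...,2]>150)&(h[...,1]<75)).astype('u1')
    k,l,st,ce=cv2.connectedComponentsWithStats(m)
    best=None
    cn,hi=cv2.findContours(m,cv2.RETR_CCOMP,cv2.CHAIN_APPROX_NONE)
    for q,hh in zip(cn,hi[0]):
        if hh[3]>=0 and cv2.pointPolygonTest(q,(float(u[0]),float(u[1])),False)>0 and (best is None or len(q)>len(best)): best=q
    hull=cv2.convexHull(best)
    G=np.array([plane(c,p,z)[:2] for p in best[:,0].astype(float)]).astype('f4')
    HG=cv2.convexHull(G); M=cv2.moments(HG); ctr=np.array([M['m10'],M['m01']])/M['m00']
    # support half widths per direction -> yaw of least widths
    T=np.radians(np.arange(-22.5,22.5,.1)); H=HG[:,0]
    w=[np.mean([np.ptp(H@np.array([np.cos(t+j*np.pi/4),np.sin(t+j*np.pi/4)])) for j in range(4)]) for t in T]
    i=int(np.argmin(w)); j=[np.array([np.cos(T[i]+j*np.pi/4),np.sin(T[i]+j*np.pi/4)]) for j in range(4)]
    return ctr,np.degrees(T[i]),w[i],[np.ptp(H@v).round(4) for v in j],[((H@v).max()+(H@v).min())/2-ctr@v for v in j]
E
python3 - <<'E'
from hole import *
c=dict(np.load("w2.npz")); im=cv2.imread("pics/w2.png")
print(cv2.cvtColor(im,cv2.COLOR_BGR2HSV)[[[60,20,90,170]],[[160,130+50,255,250]]])
print(hole(im,c,(180,90)))
P=[plane(c,p,.17) for p in [(125,75),(157,159),(378,108)]]
print(P)
E
```

```text
[[[ 21  53 187]
  [ 20  52 195]
  [ 19  63 185]
  [ 17  78 108]]]Traceback (most recent call last):
  File "<stdin>", line 4, in <module>
  File "hole.py", line 10, in hole
    hull=cv2.convexHull(best)
cv2.error: OpenCV(4.12.0) /io/opencv/modules/imgproc/src/convhull.cpp:143: error: (-215:Assertion failed) total >= 0 && (depth == CV_32F || depth == CV_32S) in function 'convexHull'
```

```bash
echo '[{"finger_gap": 0.05,"d": [-0.02,-0.01,-0.01]},{"finger_gap": 0.05,"d": [-0.02,-0.01,-0.01]},{"finger_gap": 0.05},{"finger_gap": 0.05},{"finger_gap": 0.05}]' | python3 drive.py 30
python3 - <<'E'
from hole import *
ci=vision.camera_info("wrist"); im=vision.read_camera("wrist"); cv2.imwrite("pics/w3.png",im)
np.savez("w3.npz",**{k:np.array(v) for k,v in ci.items()})
c=ci; u=proj(ci,np.array([.588-.075,-.04,.17])); print(u)
h=cv2.cvtColor(im,cv2.COLOR_BGR2HSV); print([h[y,int(proj(c,np.array([.588,-.04,.17]))[0])].tolist() for y in range(0,60,5)])
for uu in [proj(ci,np.array([.588-.07*a,-.04-.07*b,.17])) for a,b in((1,0),(0,1),(-1,0))]:
    try: print(hole(im,c,uu))
    except cv2.error: print('no')
E
```

```text
time: 5.67
tool_pos: [0.7126, -0.0317, 0.3557]
tcp_rot: [180.0, -0.1, -169.8]
force: [-0.1, 0.6, -2.6]
gripper_width: 0.0616
grasp_force: 33.7
[286.50119385 -31.0045005 ]
[[20, 49, 194], [19, 62, 188], [18, 60, 186], [19, 60, 187], [19, 60, 183], [18, 62, 184], [19, 61, 183], [18, 60, 183], [19, 60, 186], [18, 60, 186], [18, 61, 184], [18, 62, 184]]
no
no
no
```

```bash
echo '[{"finger_gap": 0.05,"d": [0.03,0.01,0]},{"finger_gap": 0.05,"d": [0.03,0.01,0]},{"finger_gap": 0.05,"d": [0.005,0,0]},{"finger_gap": 0.05},{"finger_gap": 0.05},{"finger_gap": 0.05}]' | python3 drive.py 30
python3 - <<'E'
from hole import *
ci=vision.camera_info("wrist"); im=vision.read_camera("wrist"); cv2.imwrite("pics/w4.png",im)
np.savez("w4.npz",**{k:np.array(v) for k,v in ci.items()})
c=ci
for uu in [proj(ci,np.array([.588-.07*a,-.04-.07*b,.17])) for a,b in((1,0),(0,1),(-1,0))]:
    try: print(uu,hole(im,c,uu))
    except cv2.error: print('no')
E
```

```text
time: 6.22
tool_pos: [0.6466, -0.0248, 0.3565]
tcp_rot: [-180.0, 0.0, -169.9]
force: [-1.1, -0.1, -1.6]
gripper_width: 0.0615
grasp_force: 33.7
[265.25387685  49.84952864] (array([ 0.58367009, -0.0387657 ]), np.float64(-19.899999999999963), np.float64(0.16081848442575084), [np.float64(0.1601), np.float64(0.1612), np.float64(0.1611), np.float64(0.1608)], [np.float64(-1.8369162443354625e-05), np.float64(0.00013262687924775474), np.float64(-0.0001006298783820525), np.float64(-5.309226205091333e-05)])
[189.76643639 108.1335369 ] (array([ 0.58367009, -0.0387657 ]), np.float64(-19.899999999999963), np.float64(0.16081848442575084), [np.float64(0.1601), np.float64(0.1612), np.float64(0.1611), np.float64(0.1608)], [np.float64(-1.8369162443354625e-05), np.float64(0.00013262687924775474), np.float64(-0.0001006298783820525), np.float64(-5.309226205091333e-05)])
[243.4539753  180.55260627] (array([ 0.58367009, -0.0387657 ]), np.float64(-19.899999999999963), np.float64(0.16081848442575084), [np.float64(0.1601), np.float64(0.1612), np.float64(0.1611), np.float64(0.1608)], [np.float64(-1.8369162443354625e-05), np.float64(0.00013262687924775474), np.float64(-0.0001006298783820525), np.float64(-5.309226205091333e-05)])
```

```bash
python3 - <<'E'
from hole import *
delta([.5837,-.0388,.2],Ro.from_euler('xyz',[180,0,190],degrees=True))
c=vision.camera_info("scene"); im=cv2.imread("pics/scene0.png"); m=[]
h=cv2.cvtColor(im,cv2.COLOR_BGR2HSV); print(h[150,250],h[200,250],h[225,250],h[170,240],h[160,310])
E
```

```text
shift [ 0.0645 -0.0027  0.1562] rot [-0.    0.03  0.09]
[ 19  60 170] [ 18  71 161] [ 20  62 168] [14 90 65] [ 16 121 177]
```

```bash
echo '[{"finger_gap": 0.05,"d": [0.015,0,0]},{"finger_gap": 0.05,"d": [0.025,-0.0015,0]},{"finger_gap": 0.05,"d": [0.0185,-0.001,0]},{"finger_gap": 0.05,"d": [0.006,0,0.01]},{"finger_gap": 0.05,"d": [0,0,0.025]},{"finger_gap": 0.05,"d": [0,0,0.03]},{"finger_gap": 0.05,"d": [0,0,0.03]},{"finger_gap": 0.05,"d": [0,0,0.03]},{"finger_gap": 0.05,"d": [0,0,0.02]},{"finger_gap": 0.05,"d": [0,0,0.01]}]' | python3 drive.py 30
echo '[{"finger_gap": 0.05},{"finger_gap": 0.05},{"finger_gap": 0.05}]' | python3 drive.py
python3 -c "
from h import *
delta([.5837,-.0388,.1115],Ro.from_euler('xyz',[180,0,190],degrees=True))"
```

```text
time: 7.1
tool_pos: [0.5823, -0.0386, 0.1982]
tcp_rot: [180.0, -0.2, -169.9]
force: [0.1, 0.1, -2.1]
gripper_width: 0.0619
grasp_force: 33.7
time: 7.35
tool_pos: [0.584, -0.0387, 0.2025]
tcp_rot: [-180.0, 0.1, -169.9]
force: [0.1, 0.2, -1.2]
gripper_width: 0.0616
grasp_force: 33.7
shift [ 0.0005 -0.      0.091 ] rot [-0.02  0.12  0.08]
```

```bash
echo '[{"finger_gap": 0.05,"d": [0,0,0.02]},{"finger_gap": 0.05,"d": [0,0,0.025]},{"finger_gap": 0.05,"d": [0,0,0.02]},{"finger_gap": 0.05,"d": [0,0,0.01]},{"finger_gap": 0.05,"d": [0,0,0.005]},{"finger_gap": 0.05,"d": [0,0,0.003]},{"finger_gap": 0.05,"d": [0,0,0.002]},{"finger_gap": 0.05},{"finger_gap": 0.05},{"finger_gap": 0.05}]' | python3 drive.py 30
echo '[{"finger_gap": 0.05,"d": [0,0,0.002]},{"finger_gap": 0.05,"d": [0,0,0.001]},{"finger_gap": 0.05},{"finger_gap": 0.05},{"finger_gap": 0.05}]' | python3 drive.py
```

```text
time: 8.18
tool_pos: [0.5833, -0.0387, 0.1171]
tcp_rot: [-180.0, 0.1, -169.9]
force: [0.3, 0.4, -3.4]
gripper_width: 0.0617
grasp_force: 33.7
time: 8.6
tool_pos: [0.5829, -0.0387, 0.1133]
tcp_rot: [-180.0, -0.0, -169.9]
force: [-0.5, 1.1, -2.3]
gripper_width: 0.0619
grasp_force: 33.7
```

```bash
echo '[{"finger_gap": 0.05,"d": [0,0,0.001]},{"finger_gap": 0.05},{"finger_gap": 0.05},{"finger_gap": 0.05}]' | python3 drive.py 30
echo '[{"finger_gap": 0.05,"d": [0,0,0.001]},{"finger_gap": 0.05},{"finger_gap": 0.05},{"finger_gap": 0.05}]' | python3 drive.py
```

```text
time: 8.93
tool_pos: [0.5828, -0.0387, 0.1123]
tcp_rot: [-180.0, 0.0, -169.9]
force: [0.8, -0.3, -1.6]
gripper_width: 0.0614
grasp_force: 33.7
time: 9.27
tool_pos: [0.5831, -0.0387, 0.1116]
tcp_rot: [-180.0, 0.0, -169.9]
force: [-1.0, -0.7, 4.2]
gripper_width: 0.0615
grasp_force: 33.8
```

```bash
echo '[{"finger_gap": 0.066},{"finger_gap": 0.066},{"finger_gap": 0.07},{"finger_gap": 0.075},{"finger_gap": 0.08},{"finger_gap": 0.085},{"finger_gap": 0.085}]' | python3 drive.py 30
echo '[{"finger_gap": 0.085,"d": [0,0,-0.01]},{"finger_gap": 0.085,"d": [0,0,-0.02]},{"finger_gap": 0.085,"d": [0,0,-0.035]},{"finger_gap": 0.085,"d": [0,0,-0.035]},{"finger_gap": 0.085,"d": [0,0,-0.035]},{"finger_gap": 0.085,"d": [0,0,-0.035]},{"finger_gap": 0.085,"d": [0,0,-0.035]},{"finger_gap": 0.085,"d": [0,0,-0.03]},{"finger_gap": 0.085,"d": [0,0,-0.02]},{"finger_gap": 0.085}]' | python3 drive.py 30
python3 - <<'E'
from hole import *
S,D=vision.camera_info("scene"),vision.camera_info("side")
ci=vision.camera_info("wrist"); im=vision.read_camera("wrist"); cv2.imwrite("pics/w5.png",im)
np.savez("w5.npz",**{k:np.array(v) for k,v in ci.items()})
s=vision.read_camera("scene"); d=vision.read_camera("side"); cv2.imwrite("pics/scene1.png",s); cv2.imwrite("pics/side1.png",d)
f=lambda i,x,y,w,h:cv2.resize(i[y:y+h,x:x+w],(400,300),interpolation=cv2.INTER_CUBIC)
cv2.imwrite("pics/m2.png",np.vstack([np.hstack([f(s,60,230,140,105),f(d,215,235,120,90)]),np.hstack([f(s,180,140,160,120),f(im,0,0,512,384)])]))
E
```

```text
time: 9.85
tool_pos: [0.5828, -0.0386, 0.1113]
tcp_rot: [180.0, 0.0, -169.9]
force: [-0.3, -0.1, 0.2]
gripper_width: 0.0851
grasp_force: 0.0
time: 10.68
tool_pos: [0.5843, -0.0387, 0.3721]
tcp_rot: [-179.9, 0.5, -169.9]
force: [0.6, -0.2, 0.1]
gripper_width: 0.0849
grasp_force: 0.0
```

View pics/m2.png

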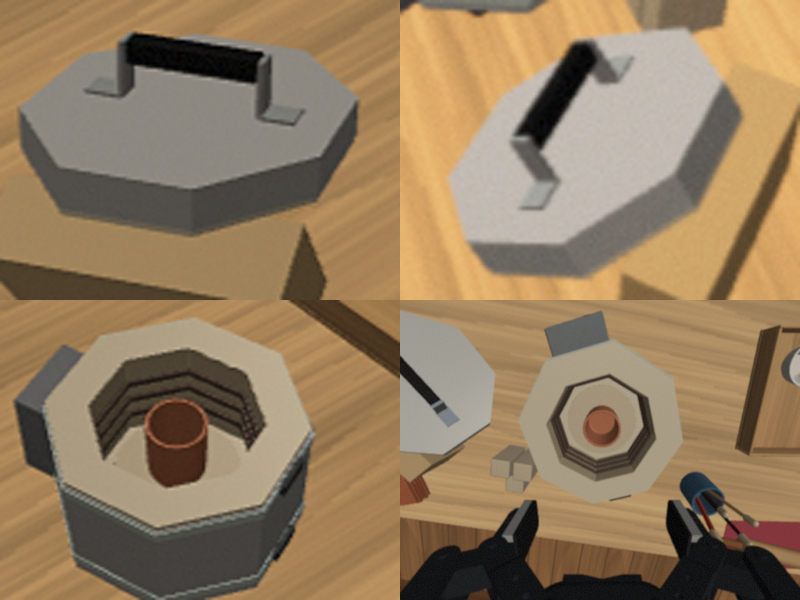

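The tumbler stands upright in the middle of the kiln. The handle bar is clearly visible in the scene, side and wrist views. I'll re-fit the kiln and triangulate the bar's ends.

```bash
python3 - <<'E'
from hole import *
c=dict(np.load("w5.npz")); im=cv2.imread("pics/w5.png")
for a in((1,0),(0,1)):
    try:print('kiln',hole(im,c,proj(c,np.array([.5837-.072*a[0],-.0388-.072*a[1],.17]))))
    except cv2.error:print('no')
S,D=vision.camera_info("scene"),vision.camera_info("side")
cs=[S,D,c]; E=[]
for n,cc,f,u in(("scene",S,"scene1",(128,250)),("side",D,"side1",(262,264)),("w",c,"w5",(30,100))):
    g=cv2.cvtColor(cv2.imread(f"pics/{f}.png"),cv2.COLOR_BGR2GRAY); m=(g<50).astype('u1')
    k,l,st,ce=cv2.connectedComponentsWithStats(m)
    i=min([j for j in range(1,k) if st[j,4]>60],key=lambda j:np.hypot(*(ce[j]-u)))
    ct=max(cv2.findContours((l==i).astype('u1'),0,1)[0],key=len)
    r=cv2.minAreaRect(ct); b=cv2.boxPoints(r); b=b[np.argsort(b[:,1])]
    print(n,st[i],ce[i].round(1),r)
    # ends: means of extreme pixels along the long axis
    q=np.argwhere(l==i)[:,::-1].astype(float); mu=q.mean(0); v=np.linalg.svd(q-mu,full_matrices=False)[2][0]; v*=np.sign(v[1] if n!='scene' else v[0])
    t=(q-mu)@v; e=[q[t<t.min()+3].mean(0),q[t>t.max()-3].mean(0)]; print(e); E.append((mu,e))
print('centroid',tri(cs[:2],[E[0][0],E[1][0]]))
e0=tri(cs[:2],[E[0][1][0],E[1][1][0]]); e1=tri(cs[:2],[E[0][1][1],E[1][1][1]]); print(e0,e1,np.linalg.norm(e0[0]-e1[0]))
d=e1[0]-e0[0]; print('az',np.degrees(np.arctan2(d[1],d[0])))
E
```

```text
kiln (array([ 0.58386798, -0.03875685]), np.float64(-19.999999999999964), np.float64(0.16271172108110726), [np.float64(0.1622), np.float64(0.1632), np.float64(0.1628), np.float64(0.1627)], [np.float64(-3.177656708452936e-05), np.float64(8.712823312284623e-05), np.float64(3.699447381894094e-05), np.float64(3.871650243347791e-06)])
kiln (array([ 0.58386798, -0.03875685]), np.float64(-19.999999999999964), np.float64(0.16271172108110726), [np.float64(0.1622), np.float64(0.1632), np.float64(0.1628), np.float64(0.1627)], [np.float64(-3.177656708452936e-05), np.float64(8.712823312284623e-05), np.float64(3.699447381894094e-05), np.float64(3.871650243347791e-06)])
scene [103 242  49  17 522] [126.8 249.8] ((126.59291076660156, 249.7139434814453), (48.06230926513672, 11.224427223205566), 8.53076457977295)
[array([104.625     , 246.70833333]), array([148.68965517, 252.86206897])]
side [251 248  23  31 261] [262.3 262.5] ((262.3499755859375, 262.4499816894531), (8.283222198486328, 33.056190490722656), 32.47119140625)
[array([270.38095238, 249.95238095]), array([254.52380952, 275.0952381 ])]
w [  0  73  50  61 871] [ 21.9 105.6] ((19.88658332824707, 104.33546447753906), (73.02816009521484, 13.848219871520996), 47.29060745239258)
[array([ 0.55555556, 75.        ]), array([ 44.83870968, 128.61290323])]
centroid (array([ 0.55560262, -0.35411664,  0.13618996]), np.float64(0.0003710464927611128))
(array([ 0.56928113, -0.38749904,  0.21460154]), np.float64(0.007737115765883375)) (array([ 0.54089924, -0.31545553,  0.04589826]), np.float64(0.008495452122655855)) 0.18562488471843414
az 111.5022027479112
```

```bash
python3 - <<'E'
from h import *
S,D=vision.camera_info("scene"),vision.camera_info("side")
a,ra=tri([S,D],[(104.6,246.7),(254.5,275.1)]); b,rb=tri([S,D],[(148.7,252.9),(270.4,250.0)])
print(a,ra,b,rb,np.linalg.norm(a-b)); d=b-a; az=np.degrees(np.arctan2(d[1],d[0])); print('bar az',az,'mid',(a+b)/2)
# expected height of grip: lid leaning 35deg, lower edge on bench
t=np.radians(35); print('zgrip expected',.12*np.sin(t)+.079*np.cos(t))
E
```

```text
[ 0.52222287 -0.39148728  0.14030747] 0.0009368176744803279 [ 0.59069152 -0.31778371  0.13523162] 0.00020569970139601895 0.10072703820929128
bar az 47.10873311622756 mid [ 0.55645719 -0.35463549  0.13776954]
zgrip expected 0.13354218386095587
```

```bash
cat > lid.py <<'E'
from h import *
def lidR(azy,tilt=35.):
    a=np.radians(azy-90); t=np.radians(tilt); xh=np.array([np.cos(a),np.sin(a),0]); z=np.array([0,0,1.])
    X=np.cos(t)*xh+np.sin(t)*z; Z=-np.sin(t)*xh+np.cos(t)*z; Y=np.cross(Z,X)
    return np.c_[X,Y,Z]
def toolR(L): return Ro.from_matrix(np.c_[-L[:,1],-L[:,0],-L[:,2]])
E
python3 - <<'E'
from lid import *
L=lidR(47); G=np.array([.556,-.354,.1335])
pre=G+L[:,2]*(.12-.0187); print(pre,L)
delta(pre+[0,0,.08],toolR(L)); print(ctrl.state()['q'].round(1))
# two-step: yaw then tilt
Y=Ro.from_euler('xyz',[180,0,227],degrees=True); delta(pre+[0,0,.08],Y); print((Y.inv()*toolR(L)).as_rotvec(degrees=True))
E
```

```text
[ 0.51350594 -0.31437365  0.2164801 ] [[ 5.99089880e-01  6.81998360e-01 -4.19487250e-01]
 [-5.58660351e-01  7.31353702e-01  3.91178189e-01]
 [ 5.73576436e-01  2.77555756e-17  8.19152044e-01]]
shift [ 0.116  -0.2594  0.0699] rot [ 33.76 -11.27 -35.75]
[  2.1  17.3  -5.2 100.7   1.7  62.   96.4]
shift [ 0.116  -0.2594  0.0699] rot [ -0.     0.   -36.92]
[ 3.50000000e+01 -1.61527504e-15 -8.96657772e-32]
```

```bash
sed -i 's/np.c_\[-L\[:,1\],-L\[:,0\],-L\[:,2\]\]/np.c_[L[:,1],L[:,0],-L[:,2]]/' lid.py
echo '[{"finger_gap": 0.06,"d": [0.012,-0.026,0.007]},{"finger_gap": 0.06,"d": [0.012,-0.026,0.007]},{"finger_gap": 0.06,"d": [0.012,-0.026,0.007]},{"finger_gap": 0.06,"d": [0.012,-0.026,0.007]},{"finger_gap": 0.06,"d": [0.012,-0.026,0.007]},{"finger_gap": 0.06,"d": [0.012,-0.026,0.007]},{"finger_gap": 0.06,"d": [0.012,-0.026,0.007]},{"finger_gap": 0.06,"d": [0.012,-0.026,0.007]},{"finger_gap": 0.06,"d": [0.012,-0.026,0.007]},{"finger_gap": 0.06,"d": [0.008,-0.026,0.007]}]' | python3 drive.py
echo '[{"finger_gap": 0.06,"r": [0,0,7.1]},{"finger_gap": 0.06,"r": [0,0,7.1]},{"finger_gap": 0.06,"r": [0,0,7.1]},{"finger_gap": 0.06,"r": [0,0,7.1]},{"finger_gap": 0.06,"r": [0,0,7.1]},{"finger_gap": 0.06,"r": [0,0,7.1]},{"finger_gap": 0.06,"r": [0,0,7.1]},{"finger_gap": 0.06,"r": [0,0,7.1]},{"finger_gap": 0.06,"r": [0,0,7.1]},{"finger_gap": 0.06,"r": [0,0,7.1]}]' | python3 drive.py
echo '[{"finger_gap": 0.06,"r": [0,0,7.1]},{"finger_gap": 0.06,"r": [0,0,7.1]},{"finger_gap": 0.06,"r": [0,0,7.1]},{"finger_gap": 0.06,"r": [0,0,7.1]},{"finger_gap": 0.06,"r": [0,0,7.1]},{"finger_gap": 0.06,"r": [0,0,7.1]},{"finger_gap": 0.06,"r": [0,0,7.1]},{"finger_gap": 0.06,"r": [0,0,7.1]},{"finger_gap": 0.06,"r": [0,0,7.1]},{"finger_gap": 0.06,"r": [0,0,7.1]}]' | python3 drive.py
python3 - <<'E'
from lid import *
L=lidR(47); G=np.array([.556,-.354,.1335])
pre=G+L[:,2]*(.12-.0187)
delta(pre+[0,0,.08],toolR(L)); print(ctrl.state()['q'].round(1))
E
```

```text
time: 11.67
tool_pos: [0.5123, -0.3161, 0.2946]
tcp_rot: [179.9, -0.1, -169.9]
force: [1.0, -0.3, 1.0]
gripper_width: 0.0599
grasp_force: 0.0
time: 12.5
tool_pos: [0.5134, -0.3145, 0.2949]
tcp_rot: [-179.9, -0.1, 118.7]
force: [0.2, -0.2, -0.6]
gripper_width: 0.0599
grasp_force: 0.0
time: 13.33
tool_pos: [0.5135, -0.3145, 0.295]
tcp_rot: [-179.9, 0.1, 47.7]
force: [0.1, -0.2, 0.5]
gripper_width: 0.06
grasp_force: 0.0
shift [ 0.0001 -0.     -0.0015] rot [-35.13  -0.17   0.72]
[  0.8  25.4  37.1 105.7 -18.3  55.2   3.5]
```

```bash
echo '[{"finger_gap": 0.06,"r": [-7,0,0]},{"finger_gap": 0.06,"r": [-7,0,0]},{"finger_gap": 0.06,"r": [-7,0,0]},{"finger_gap": 0.06,"r": [-7,0,0]},{"finger_gap": 0.06,"r": [-7,0,0]},{"finger_gap": 0.06,"r": [0,0,0.7]},{"finger_gap": 0.06},{"finger_gap": 0.06}]' | python3 drive.py
python3 - <<'E'
from lid import *
ci=vision.camera_info("wrist"); im=vision.read_camera("wrist"); cv2.imwrite("pics/w6.png",im)
np.savez("w6.npz",**{k:np.array(v) for k,v in ci.items()})
L=lidR(47); G=np.array([.556,-.354,.1335])
pre=G+L[:,2]*(.12-.0187)
delta(pre,toolR(L)); print(ctrl.state()['q'].round(1)); print(proj(ci,G))
E
```

```text
time: 14.0
tool_pos: [0.5191, -0.3097, 0.295]
tcp_rot: [150.5, -1.3, 48.1]
force: [-0.0, -0.1, -0.4]
gripper_width: 0.0598
grasp_force: 0.0
shift [-0.0087 -0.0399  0.0677] rot [-5.52 -1.68  0.27]
[-14.   17.   44.6 127.  -24.9  12.7   7.1]
[232.28838965 189.55057287]
```

View pics/w6.png

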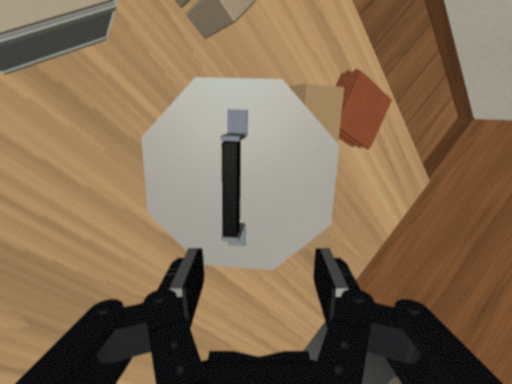

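The lid, its handle bar (centre about (231,188), running vertically) and the brick are clear. q6 is down to 12.7°, close to its lower limit, so I'll refine the bar pose and then finish the tilt carefully.

```bash
cat > bar.py <<'E'
from lid import *
def bar(im,c,L,G):
    """dark bar and lid outline, cast on their lid-parallel planes; returns bar centre/az offset in lid axes"""
    def cast(p,h):
        o,d=ray(c,p); P0=G+L[:,2]*h; t=((P0-o)@L[:,2])/(d@L[:,2]); return L.T@(o+d*t-G)
    g=cv2.cvtColor(im,cv2.COLOR_BGR2GRAY); u=proj(c,G)
    def comp(m):
        k,l,st,ce=cv2.connectedComponentsWithStats(m.astype('u1')); i=min([j for j in range(1,k) if st[j,4]>300],key=lambda j:np.hypot(*(ce[j]-u)))
        return max(cv2.findContours((l==i).astype('u1'),0,1)[0],key=len)
    b=comp(g<55); B=np.array([cast(p,.011)[:2] for p in b[:,0].astype(float)]).astype('f4'); r=cv2.minAreaRect(B)
    print('bar centre (lid xy from G), size, angle',np.round(r[0],4),np.round(r[1],4),round(r[2],1))
    h=cv2.cvtColor(im,cv2.COLOR_BGR2HSV); o=cv2.convexHull(comp((h[...,1]<28)&(g>110)))
    O=np.array([cast(p,-.039)[:2] for p in o[:,0].astype(float)]); 
    T=np.arange(-22.5,22.5,.2); V=lambda t:[np.array([np.cos(np.radians(t+45*j)),np.sin(np.radians(t+45*j))]) for j in range(4)]
    w=[np.mean([np.ptp(O@v) for v in V(t)]) for t in T]; t=T[np.argmin(w)]
    print('top face yaw',t.round(1),'widths',[np.ptp(O@v).round(4) for v in V(t)],'mid',[(((O@v).max()+(O@v).min())/2).round(4) for v in V(t)])
E
python3 - <<'E'
from bar import *
c=dict(np.load("w6.npz")); im=cv2.imread("pics/w6.png")
bar(im,c,lidR(47),np.array([.556,-.354,.1335]))
E
```

```text
bar centre (lid xy from G), size, angle [0.0016 0.0011] [0.1065 0.0195] 88.2
top face yaw -1.3 widths [np.float64(0.2375), np.float64(0.2389), np.float64(0.239), np.float64(0.2382)] mid [np.float64(-0.0015), np.float64(-0.0014), np.float64(-0.0004), np.float64(0.0007)]
```

```bash
echo '[{"finger_gap": 0.06,"r": [-2.5,0,0]},{"finger_gap": 0.06,"r": [-2.5,0,0]},{"finger_gap": 0.06},{"finger_gap": 0.06}]' | python3 drive.py >/dev/null
python3 - <<'E'
from lid import *
L=lidR(47); G=np.array([.556,-.354,.1335])
pre=G+L[:,2]*(.12-.0187)
delta(pre,toolR(L)); print(ctrl.state()['q'].round(1))
E
```

```text
shift [-0.0108 -0.0426  0.0651] rot [-2.29 -2.02  0.19]
[-15.6  16.9  45.7 129.6 -36.1   7.7  17.6]
```

q6 runs to its limit with the tool square to the lid. Leaning the tool along the bar, which turns about the closing axis and keeps the pads flat, moves the wrist away from that singularity. I'll back off the tilt a little and test which direction helps.

```bash
echo '[{"finger_gap": 0.06,"r": [5,0,0]},{"finger_gap": 0.06,"r": [5,0,0]},{"finger_gap": 0.06,"r": [0,5,0]},{"finger_gap": 0.06,"r": [0,5,0]},{"finger_gap": 0.06},{"finger_gap": 0.06}]' | python3 drive.py
python3 -c "
from h import *
print(ctrl.state()['q'].round(1))"
```

```text
time: 14.88
tool_pos: [0.5173, -0.3109, 0.2935]
tcp_rot: [157.2, -9.2, 51.2]
force: [-0.8, 0.9, -0.9]
gripper_width: 0.06
grasp_force: 0.0
[ -2.   17.1  38.7 123.2 -43.1  25.1  29.2]
```

```bash
echo '[{"finger_gap": 0.06,"r": [0,-6,0]},{"finger_gap": 0.06,"r": [0,-6,0]},{"finger_gap": 0.06,"r": [0,-6,0]},{"finger_gap": 0.06,"r": [0,-6,0]},{"finger_gap": 0.06,"r": [0,-6,0]},{"finger_gap": 0.06},{"finger_gap": 0.06}]' | python3 drive.py
python3 - <<'E'
from lid import *
print(ctrl.state()['q'].round(1))
L=lidR(45.7); G=np.array([.556,-.354,.1335])
for phi in(15,20,25):
    R=toolR(L)*Ro.from_euler('y',-phi,degrees=True); M=R.as_matrix(); print(phi,M[:,2])
    delta(G-M[:,2]*(.12-.0187),R)
E
```

```text
time: 15.47
tool_pos: [0.5217, -0.3044, 0.2908]
tcp_rot: [156.6, 16.4, 41.3]
force: [0.3, -0.7, -0.6]
gripper_width: 0.0601
grasp_force: 0.0
[-33.7  34.9  70.5 119.1 -19.8  30.9  -2.1]
15 [ 0.21575371 -0.57217953 -0.79124012]
shift [ 0.0361 -0.0259  0.0649] rot [-11.51   1.59   5.72]
20 [ 0.14687594 -0.62121707 -0.76975113]
shift [ 0.0449 -0.025   0.0649] rot [-11.25  -3.39   6.22]
25 [ 0.07688036 -0.66552678 -0.74240388]
shift [ 0.0536 -0.0239  0.0657] rot [-10.97  -8.37   6.71]
```

```bash
echo '[{"finger_gap": 0.06,"r": [-4,0,2]},{"finger_gap": 0.06,"r": [-4,0,2]},{"finger_gap": 0.06,"r": [-3.5,1,2]},{"finger_gap": 0.06},{"finger_gap": 0.06}]' | python3 drive.py
python3 - <<'E'
from lid import *
print(ctrl.state()['q'].round(1))
L=lidR(45.7); G=np.array([.556,-.354,.1335])
for phi in(15,20):
    R=toolR(L)*Ro.from_euler('y',-phi,degrees=True); M=R.as_matrix()
    delta(G-M[:,2]*(.12-.0187),R)
E
```

```text
time: 15.88
tool_pos: [0.5184, -0.3072, 0.2918]
tcp_rot: [144.2, 12.1, 36.2]
force: [0.3, 0.5, -0.3]
gripper_width: 0.0601
grasp_force: 0.0
[-38.   33.7  71.6 127.4 -21.7  13.6  -7.8]
shift [ 0.0352 -0.0422  0.0589] rot [-0.27  0.3  -0.7 ]
shift [ 0.044  -0.0423  0.0592] rot [-0.3  -4.7  -0.69]
```

```bash
echo '[{"finger_gap": 0.06,"d": [0.011,-0.014,0.019]},{"finger_gap": 0.06,"d": [0.012,-0.014,0.02]},{"finger_gap": 0.06,"d": [0.012,-0.014,0.02]},{"finger_gap": 0.06},{"finger_gap": 0.06}]' | python3 drive.py
python3 - <<'E'
from lid import *
print(ctrl.state()['q'].round(1))
L=lidR(45.7); G=np.array([.556,-.354,.1335])
for phi in(15,20):
    R=toolR(L)*Ro.from_euler('y',-phi,degrees=True); M=R.as_matrix()
    delta(G-M[:,2]*(.12-.0187),R)
E
```

```text
time: 16.3
tool_pos: [0.5319, -0.299, 0.2305]
tcp_rot: [144.3, 12.1, 36.2]
force: [1.1, -0.5, 0.7]
gripper_width: 0.0601
grasp_force: 0.0
[-32.7  38.   62.8 129.5 -35.5   6.9   1.2]
shift [ 0.007  -0.0101  0.0121] rot [-0.35  0.27 -0.68]
shift [ 0.0158 -0.0102  0.0125] rot [-0.38 -4.73 -0.67]
```

The wrist is still cramped. I'll fit a simple kinematic model to the logged joint and pose pairs, so I can see which lean angle is comfortable at the grasp itself.

```bash
cat > kin.py <<'E'
from lid import *
import itertools
from scipy.optimize import least_squares
D=[([-72.98,34.385,-.147,91.68,.104,54.02,-4.575],(.26457,.67449,.2304),(-179.91,.008,158.58)),
([2.1,17.3,-5.2,100.7,1.7,62,96.4],(.5843,-.0387,.3721),(-179.9,.5,-169.9)),
([.8,25.4,37.1,105.7,-18.3,55.2,3.5],(.5135,-.3145,.295),(-179.9,.1,47.7)),
([-14,17,44.6,127,-24.9,12.7,7.1],(.5191,-.3097,.295),(150.5,-1.3,48.1)),
([-2,17.1,38.7,123.2,-43.1,25.1,29.2],(.5173,-.3109,.2935),(157.2,-9.2,51.2)),
([-33.7,34.9,70.5,119.1,-19.8,30.9,-2.1],(.5217,-.3044,.2908),(156.6,16.4,41.3)),
([-38,33.7,71.6,127.4,-21.7,13.6,-7.8],(.5184,-.3072,.2918),(144.2,12.1,36.2)),
([-32.7,38,62.8,129.5,-35.5,6.9,1.2],(.5319,-.299,.2305),(144.3,12.1,36.2))]
def fk(q,s,p):
    # p: o1,o7 then z-lengths d1,d3,d5,d7 and x offsets a2,a4,a6
    R=Ro.from_euler('z',s[0]*q[0]+p[0],degrees=True); x=np.array([0,0,p[2]])
    R=R*Ro.from_euler('yz',[0,0]); R=R*Ro.from_euler('y',q[1],degrees=True); x=x+R.apply([p[6],0,0])
    R=R*Ro.from_euler('z',s[1]*q[2],degrees=True); x=x+R.apply([p[7],0,p[3]])
    R=R*Ro.from_euler('y',q[3],degrees=True); R=R*Ro.from_euler('z',s[2]*q[4],degrees=True); x=x+R.apply([p[8],0,p[4]])
    R=R*Ro.from_euler('y',q[5],degrees=True); R=R*Ro.from_euler('z',s[3]*q[6]+p[1],degrees=True); x=x+R.apply([0,0,p[5]])
    return x,R
def fit():
    best=None
    for s in itertools.product((1,-1),repeat=4):
        def f(p):
            r=[]
            for q,x,e in D:
                X,R=fk(q,s,p); r+=list((X-x)*10)+list((R.inv()*Ro.from_euler('xyz',e,degrees=True)).as_rotvec())
            return r
        for o7 in (0,90,180,-90):
            r=least_squares(f,[0,o7,.3,.4,.4,.25,0,0,0])
            if best is None or r.cost<best[0]: best=(r.cost,s,r.x,np.abs(r.fun).max())
    return best
LO=np.array([-147.43,-19.82,-74.19,6.32,-59.91,6.04,-150.56]); HI=np.array([147.43,112.94,73.91,146.72,239.91,106.73,150.56])
E
python3 - <<'E'
from kin import *
b=fit(); print(b[0],b[1],b[2].round(4),b[3]); np.savez('kin.npz',s=b[1],p=b[2])
E
```

```text
0.02605536542580722 (-1, -1, -1, -1) [-4.541700e+00 -2.741234e+02  2.525000e-01  6.601000e-01  4.019000e-01
  3.302000e-01 -7.500000e-03  3.610000e-02 -1.670000e-02] 0.1090504926772972
```

```bash
cat > kin2.py <<'E'
from kin import *
def fk(q,s,p):
    # p: 7 offsets, d1,d3,d5,d7, a2x,a4x,a6x, y-offsets 3
    o=p[:7]; e=lambda a,v:Ro.from_euler(a,v,degrees=True)
    R=e('z',s[0]*q[0]+o[0]); x=np.array([0,0,p[7]])
    R=R*e('y',q[1]+o[1]); R=R*e('z',s[1]*q[2]+o[2]); x=x+R.apply([p[12],p[14],p[8]])
    R=R*e('y',q[3]+o[3]); R=R*e('z',s[2]*q[4]+o[4]); x=x+R.apply([p[13],p[15],p[9]])
    R=R*e('y',q[5]+o[5]); R=R*e('z',s[3]*q[6]+o[6]); x=x+R.apply([0,0,p[10]])+0*p[11]
    return x,R
def fit():
    s=(-1,-1,-1,-1)
    def f(p):
        r=[]
        for q,x,e in D:
            X,R=fk(q,s,p); r+=list((X-x)*10)+list((R.inv()*Ro.from_euler('xyz',e,degrees=True)).as_rotvec())
        return r+list(.001*np.array(p[1:6]))
    r=least_squares(f,[-4.5,0,0,0,0,0,86,.2525,.66,.4,.33,0,0,0,0,0],loss='soft_l1',f_scale=.01)
    return s,r.x,np.array(f(r.x)[:-5]).reshape(-1,6)
def load():
    z=np.load('kin.npz'); return tuple(z['s']),z['p']
E
python3 - <<'E'
from kin2 import *
s,p,r=fit(); print(p.round(3)); print(r.round(3)); np.savez('kin.npz',s=s,p=p)
E
```

```text
[-2.2750e+00 -3.9000e-01 -1.0220e+00 -2.8140e+00  1.2800e-01  2.9600e+00
  8.7272e+01  2.5800e-01  6.1300e-01  3.9800e-01  3.1500e-01  2.1300e-01
  4.2000e-02 -2.2000e-02 -2.0000e-03 -1.6000e-02]
[[ 0.007  0.004  0.004  0.005  0.008 -0.008]
 [ 0.062  0.071 -0.01  -0.003 -0.004 -0.012]
 [-0.035  0.015 -0.003  0.004 -0.01   0.002]
 [ 0.027 -0.025  0.035  0.006  0.004  0.002]
 [ 0.005 -0.018 -0.002  0.02  -0.014  0.011]
 [-0.068  0.02   0.007 -0.011  0.002  0.001]
 [-0.033  0.002  0.002 -0.01   0.008  0.   ]
 [-0.     0.004 -0.045 -0.009 -0.003  0.001]]
```

```bash
cat > ik.py <<'E'
from kin2 import *
s,p=load()
def ik(x,R,q0,w=0.0005,lo=LO+1.5,hi=HI-1.5):
    mid=(LO+HI)/2
    f=lambda q:np.r_[(fk(q,s,p)[0]-x)*10,(fk(q,s,p)[1].inv()*R).as_rotvec()*1.,w*(q-q0)/10]
    r=least_squares(f,np.clip(q0,lo+.1,hi-.1),bounds=(lo,hi),max_nfev=60); e=np.abs(r.fun[:6]).max(); return r.x,e
def margin(q): return np.minimum(q-LO,HI-q).min()
E
python3 - <<'E'
from ik import *
rng=np.random.default_rng(0)
L=lidR(45.7); G=np.array([.556,-.354,.1335])
for flip in(0,180):
  for phi in(-30,-15,0,15,30):
    R=toolR(L)*Ro.from_euler('z',flip,degrees=True)*Ro.from_euler('y',-phi,degrees=True); x=G+R.as_matrix()[:,2]*.0187
    best=None
    for k in range(10):
        q,e=ik(x,R,rng.uniform(LO,HI))
        if e<.01 and (best is None or margin(q)>margin(best)): best=q
    print(flip,phi,None if best is None else (best.round(0),margin(best).round(1)),flush=True)
E
```

```text
0 -30 (array([  84.,   57.,  -64.,  131.,  140.,   18., -122.]), np.float64(10.0))
0 -15 (array([ 25.,  34.,  12., 129., 227.,  21., 123.]), np.float64(12.8))
0 0 (array([  51.,   37.,  -33.,  132.,  124.,   28., -134.]), np.float64(15.1))
0 15 (array([  42.,   40.,  -33.,  129.,  104.,   44., -124.]), np.float64(18.0))
0 30 (array([  43.,   49.,  -47.,  123.,   93.,   71., -119.]), np.float64(23.6))
180 -30 (array([ 44.,  50., -48., 123.,  94.,  73.,  61.]), np.float64(23.6))
180 -15 (array([ 34.,  37., -20., 129., 104.,  36.,  54.]), np.float64(18.0))
180 0 (array([ 46.,  36., -25., 131., 129.,  24.,  40.]), np.float64(15.4))
180 15 (array([ 69.,  44., -48., 132., 141.,  22.,  43.]), np.float64(14.6))
180 30 (array([ 83.,  55., -61., 130., 147.,  15.,  51.]), np.float64(9.2))
```

```bash
cat > sim.py <<'E'
from ik import *
L=lidR(45.7); G=np.array([.556,-.354,.1335]); dn=lambda y:Ro.from_euler('xyz',[180,0,y],degrees=True)
def gr(phi,back=0,flip=180,up=0):
    R=toolR(L)*Ro.from_euler('z',flip,degrees=True)*Ro.from_euler('y',-phi,degrees=True); return G-R.as_matrix()[:,2]*(back-.0187)+[0,0,up],R
def J(q):
    x0,R0=fk(q,s,p); return np.array([np.r_[(fk(q+np.eye(7)[i],s,p)[0]-x0),(R0.inv()*fk(q+np.eye(7)[i],s,p)[1]).as_rotvec()*.3] for i in range(7)]).T
def go(q,x1,R1):
    """min-norm walk to pose, clamped at limits"""
    x0,R0=fk(q,s,p); rv=(R0.inv()*R1).as_rotvec(); n=int(max(np.linalg.norm(x1-x0)/.02,np.degrees(np.linalg.norm(rv))/3.5,1))+1
    for k in range(1,n+4):
        t=min(k/n,1); xt=x0+t*(x1-x0); Rt=R0*Ro.from_rotvec(rv*t)
        for _ in range(3):
            X,R=fk(q,s,p); e=np.r_[R0.apply([0,0,0])+xt-X,(R.inv()*Rt).as_rotvec()*.3]; free=np.ones(7,bool)
            for _ in range(3):
                j=J(q); j[:,~free]=0; d=j.T@np.linalg.solve(j@j.T+1e-9*np.eye(6),e); bad=((q+d>HI-.5)|(q+d<LO+.5))&free
                if not bad.any(): break
                free&=~bad
            d=np.clip(d,-6,6); q=np.clip(q+d,LO+.5,HI-.5)
    X,R=fk(q,s,p); print(q.round(0),'err',(np.linalg.norm(X-x1)*1e3).round(0),np.degrees((R.inv()*R1).magnitude()).round(1)); return q
E
python3 - <<'E'
from sim import *
q=np.array(ctrl.state()['q'])
print('via untilt+spin back')
a=go(q,np.array([.51,-.3,.33]),dn(47)); b=go(a,np.array([.51,-.3,.33]),dn(119)); b=go(b,np.array([.51,-.3,.33]),dn(190)); 
for ph in(-15,-25):
    x,R=gr(ph,.12,up=.08); c=go(b,x,R); c=go(c,*gr(ph,.12)); c=go(c,*gr(ph))
print('from kiln config')
k=np.array([2.1,17.3,-5.2,100.7,1.7,62,96.4])
for ph in(-15,-25):
    x,R=gr(ph,.12,up=.08)
    c=go(k,x+[0,.1,.05],R); c=go(c,x,R); c=go(c,*gr(ph,.12)); c=go(c,*gr(ph))
E
```

```text
via untilt+spin back
[-12.  29.  57. 103. -26.  63.  10.] err 0.0 0.0
[ -1.  23.  37. 104. -16.  59.  71.] err 0.0 0.0
[ 11.  20.  20. 104.  -8.  58. 134.] err 0.0 0.0
[-21.  21.  42. 128.  46.  17. 107.] err 0.0 0.0
[-17.  28.  41. 133.  71.   7.  79.] err 0.0 0.0
[  3.  37.  24. 128. 116.  10.  38.] err 0.0 0.0
[-23.  26.  40. 123.  46.  29. 102.] err 0.0 0.0
[-24.  34.  44. 127.  51.  17.  92.] err 0.0 0.0
[-13.  44.  42. 126.  79.   7.  66.] err 0.0 0.0
from kiln config
[ -3.  12.   3. 125.  54.  40.  92.] err 0.0 0.0
[  5.  17.   9. 128.  63.  27.  91.] err 0.0 0.0
[  1.  24.  15. 132.  82.  20.  69.] err 0.0 0.0
[ 10.  35.  15. 128. 111.  16.  44.] err 0.0 0.0
[ -7.  18.   3. 120.  53.  52.  89.] err 0.0 0.0
[  0.  22.   8. 123.  61.  40.  88.] err 0.0 0.0
[ -1.  28.  11. 127.  71.  34.  74.] err 0.0 0.0
[  4.  38.  16. 126.  89.  24.  60.] err 0.0 0.0
```

The model shows a comfortable solution: flip the tool half a turn, lean about 20° along the bar, and approach from the configuration used over the kiln (q3≈0, q5 going positive). I'll back out there.

```bash
python3 - <<'E'
from sim import *
s_,p_,r_=tool(); M=r_.as_matrix(); print(M.round(3))
delta([.51,-.28,.35],dn(47))
E
```

```text
[[ 0.789  0.578  0.209]
 [ 0.578 -0.583 -0.571]
 [-0.209  0.571 -0.794]]
shift [-0.0312  0.0445 -0.1103] rot [34.37 14.96 -6.62]
```

```bash
echo '[{"finger_gap": 0.06,"d": [-0.008,0.011,-0.028]},{"finger_gap": 0.06,"d": [-0.008,0.011,-0.028]},{"finger_gap": 0.06,"d": [-0.008,0.011,-0.028]},{"finger_gap": 0.06,"d": [-0.008,0.011,-0.027]},{"finger_gap": 0.06,"r": [6,2.5,-1]},{"finger_gap": 0.06,"r": [6,2.5,-1]},{"finger_gap": 0.06,"r": [6,2.5,-1]},{"finger_gap": 0.06,"r": [6,2.5,-1]},{"finger_gap": 0.06,"r": [6,2.5,-1]},{"finger_gap": 0.06,"r": [4.5,2.5,-1]}]' | python3 drive.py
python3 - <<'E'
from sim import *
delta([.58,-.06,.36],dn(47)); print(ctrl.state()['q'].round(0))
E
```

```text
time: 17.13
tool_pos: [0.5129, -0.283, 0.3206]
tcp_rot: [-179.3, -0.6, 46.3]
force: [-0.5, -0.3, -0.4]
gripper_width: 0.06
grasp_force: 0.0
shift [ 0.208  -0.1059 -0.0359] rot [-0.67 -0.63 -0.68]
[ -6.  24.  43. 106. -20.  59.   2.]
```

```bash
echo '[{"finger_gap": 0.06,"d": [0.03,-0.015,-0.006]},{"finger_gap": 0.06,"d": [0.03,-0.015,-0.006]},{"finger_gap": 0.06,"d": [0.03,-0.015,-0.006]},{"finger_gap": 0.06,"d": [0.03,-0.015,-0.006]},{"finger_gap": 0.06,"d": [0.03,-0.015,-0.006]},{"finger_gap": 0.06,"d": [0.03,-0.015,-0.006]},{"finger_gap": 0.06,"d": [0.03,-0.015,0],"r": [0,0,-4]},{"finger_gap": 0.06,"r": [0,0,-7.1]},{"finger_gap": 0.06,"r": [0,0,-7.1]},{"finger_gap": 0.06,"r": [0,0,-7.1]}]' | python3 drive.py
echo '[{"finger_gap": 0.06,"r": [0,0,-7.1]},{"finger_gap": 0.06,"r": [0,0,-7.1]},{"finger_gap": 0.06,"r": [0,0,-7.1]},{"finger_gap": 0.06,"r": [0,0,-7.1]},{"finger_gap": 0.06,"r": [0,0,-7.1]},{"finger_gap": 0.06,"r": [0,0,-7.1]},{"finger_gap": 0.06,"r": [0,0,-7.1]},{"finger_gap": 0.06,"r": [0,0,-7.1]},{"finger_gap": 0.06,"r": [0,0,-7.1]},{"finger_gap": 0.06,"r": [0,0,-7.1]}]' | python3 drive.py
echo '[{"finger_gap": 0.06,"r": [0,0,-7.1]},{"finger_gap": 0.06,"r": [0,0,-7.1]},{"finger_gap": 0.06,"r": [0,0,-7.1]},{"finger_gap": 0.06,"r": [0,0,-7.1]},{"finger_gap": 0.06,"r": [0,0,-7.1]},{"finger_gap": 0.06,"r": [0,0,-7.1]},{"finger_gap": 0.06,"r": [0,0,-7.1]},{"finger_gap": 0.06}]' | python3 drive.py
python3 - <<'E'
from sim import *
q=ctrl.state()['q'];print(q.round(0))
x,R=gr(-22,.12,up=.08); y=x+[0,.1,.05]; print(y); delta(y,R); c=go(q,y,R);c=go(c,x,R); c=go(c,*gr(-22,.12)); c=go(c,*gr(-22))
E
```

```text
time: 17.97
tool_pos: [0.5824, -0.0583, 0.3584]
tcp_rot: [-179.8, -0.5, 72.0]
force: [-1.1, -1.1, -0.3]
gripper_width: 0.06
grasp_force: 0.0
time: 18.8
tool_pos: [0.5825, -0.0596, 0.3585]
tcp_rot: [179.6, -0.2, 142.8]
force: [0.3, -0.7, -0.6]
gripper_width: 0.06
grasp_force: 0.0
time: 19.47
tool_pos: [0.5827, -0.0593, 0.3584]
tcp_rot: [179.5, 0.2, -167.5]
force: [0.1, -0.1, -0.0]
gripper_width: 0.06
grasp_force: 0.0
[ -6.  18.   9. 102.  -4.  61. 107.]
[ 0.54394711 -0.18921581  0.34043781]
shift [ 0.066  -0.1185  0.0167] rot [ 39.95  10.93 -25.1 ]
[-19.  17.  19. 122.  49.  45.  93.] err 0.0 0.0
[-11.  21.  24. 124.  56.  31.  94.] err 0.0 0.0
[-13.  29.  29. 129.  67.  22.  79.] err 0.0 0.0
[ -9.  42.  38. 127.  93.   7.  55.] err 0.0 0.0
```

```bash
python3 - <<'E'
from sim import *
q=ctrl.state()['q']
for ph in(-28,-35):
    print(ph); x,R=gr(ph,.12,up=.08); y=x+[0,.1,.05]; c=go(q,y,R);c=go(c,x,R); c=go(c,*gr(ph,.12)); c=go(c,*gr(ph))
print('order: tilt down at farther y first')
ph=-25; x,R=gr(ph,.12,up=.08); c=go(q,np.array([.58,.12,.36]),dn(190)); c=go(c,np.array([.58,.1,.36]),R); c=go(c,x,R); c=go(c,*gr(ph,.12)); c=go(c,*gr(ph))
print('yaw further first')
c=go(q,np.array([.5827,-.06,.36]),dn(160));c=go(c,np.array([.58,-.06,.36]),R); c=go(c,x,R); c=go(c,*gr(ph,.12)); c=go(c,*gr(ph))
E
```

```text
-28
[-21.  20.  19. 118.  48.  51.  93.] err 0.0 0.0
[-12.  25.  23. 121.  54.  38.  93.] err 0.0 0.0
[-14.  32.  26. 125.  62.  30.  81.] err 0.0 0.0
[ -9.  43.  34. 125.  77.  15.  68.] err 0.0 0.0
-35
[-22.  25.  20. 114.  46.  58.  92.] err 0.0 0.0
[-14.  29.  23. 117.  52.  46.  92.] err 0.0 0.0
[-14.  36.  24. 121.  57.  38.  83.] err 0.0 0.0
[ -9.  44.  30. 122.  68.  25.  74.] err 0.0 0.0
order: tilt down at farther y first
[-21.  18.   6. 101.  -2.  61.  86.] err 0.0 0.0
[-38.  25.   8. 103.  37.  72.  82.] err 0.0 0.0
[-10.  23.  22. 123.  56.  35.  92.] err 0.0 0.0
[-12.  30.  26. 127.  65.  27.  79.] err 0.0 0.0
[ -8.  42.  34. 126.  84.  12.  63.] err 0.0 0.0
yaw further first
[-11.  18.  16. 102.  -5.  61.  77.] err 0.0 0.0
[-28.  21.  14. 112.  42.  60.  90.] err 0.0 0.0
[-11.  23.  23. 123.  56.  35.  93.] err 0.0 0.0
[-13.  30.  27. 127.  64.  26.  80.] err 0.0 0.0
[ -9.  42.  36. 126.  83.  11.  63.] err 0.0 0.0
```

```bash
python3 - <<'E'
from sim import *
x,R=gr(-28,.12,up=.08); y=x+[0,.1,.05]; print(y); delta(y,R); print(R.as_matrix()[:,2])
E
```

```text
[ 0.55249828 -0.18413325  0.33676708]
shift [ 0.0566 -0.1155  0.0204] rot [ 41.29  16.59 -23.02]
[ 0.03456783 -0.68970138 -0.72326833]
```

```bash
echo '[{"finger_gap": 0.06,"d": [0.0141,-0.0289,0.005]},{"finger_gap": 0.06,"d": [0.0141,-0.0289,0.005]},{"finger_gap": 0.06,"d": [0.0141,-0.0289,0.005]},{"finger_gap": 0.06,"d": [0.0141,-0.0289,0.005]},{"finger_gap": 0.06,"r": [5.16,2.07,-2.88]},{"finger_gap": 0.06,"r": [5.16,2.07,-2.88]},{"finger_gap": 0.06,"r": [5.16,2.07,-2.88]},{"finger_gap": 0.06,"r": [5.16,2.07,-2.88]},{"finger_gap": 0.06,"r": [5.16,2.07,-2.88]},{"finger_gap": 0.06,"r": [5.16,2.07,-2.88]}]' | python3 drive.py
echo '[{"finger_gap": 0.06,"r": [5.16,2.07,-2.88]},{"finger_gap": 0.06,"r": [5.16,2.07,-2.88]},{"finger_gap": 0.06},{"finger_gap": 0.06}]' | python3 drive.py
python3 - <<'E'
from sim import *
q=ctrl.state()['q'];print(q.round(0))
x,R=gr(-28,.12,up=.08); delta(x,R); c=go(q,x,R);c=go(c,*gr(-28,.12)); c=go(c,*gr(-28))
E
```

```text
time: 20.3
tool_pos: [0.5539, -0.1824, 0.3374]
tcp_rot: [-150.8, -15.7, -154.2]
force: [-0.6, -0.5, -0.2]
gripper_width: 0.0598
grasp_force: 0.0
time: 20.63
tool_pos: [0.5532, -0.1802, 0.3352]
tcp_rot: [-141.9, -22.3, -151.3]
force: [-0.5, -1.0, 1.1]
gripper_width: 0.0602
grasp_force: 0.0
[-25.  22.  19. 115.  45.  57.  90.]
shift [ 0.0283 -0.0319  0.1064] rot [ 0.33  0.21 -0.2 ]
[-13.  25.  24. 121.  54.  38.  93.] err 0.0 0.0
[-14.  32.  27. 125.  61.  29.  81.] err 0.0 0.0
[-10.  43.  35. 125.  76.  14.  69.] err 0.0 0.0
```

The simulation matches well. I'll move to the pre-grasp over the handle.

```bash
echo '[{"finger_gap": 0.06,"d": [0.007,-0.008,0.0266]},{"finger_gap": 0.06,"d": [0.007,-0.008,0.0266]},{"finger_gap": 0.06,"d": [0.007,-0.008,0.0266]},{"finger_gap": 0.06,"d": [0.007,-0.008,0.0266]},{"finger_gap": 0.06},{"finger_gap": 0.06}]' | python3 drive.py
python3 - <<'E'
from bar import *
from sim import *
q=ctrl.state()['q'];print(q.round(0))
c=vision.camera_info("wrist"); im=vision.read_camera("wrist"); cv2.imwrite("pics/w7.png",im); print(proj(c,G))
delta(*gr(-28,.12))
try: bar(im,c,L,G)
except Exception as e: print(e)
E
```

```text
time: 21.13
tool_pos: [0.5511, -0.2881, 0.2872]
tcp_rot: [-141.9, -22.3, -151.7]
force: [-0.4, 0.6, 0.3]
gripper_width: 0.0599
grasp_force: 0.0
[-15.  26.  23. 118.  52.  44.  91.]
[300.16357261 209.05207227]
shift [-0.0319  0.0469  0.057 ] rot [ 0.44  0.11 -0.39]
bar centre (lid xy from G), size, angle [0.0003 0.001 ] [0.0189 0.1057] 0.5
top face yaw -0.3 widths [np.float64(0.238), np.float64(0.2382), np.float64(0.2374), np.float64(0.2384)] mid [np.float64(-0.0015), np.float64(-0.0005), np.float64(0.001), np.float64(0.0016)]
```

View pics/w7.png

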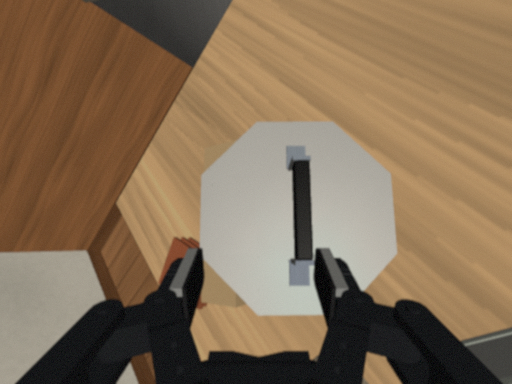

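The bar is at (302,210) and parallel to the tool's x axis. The fit gives the bar centre within 1 mm of my estimate. I'll centre over it and approach.

```bash
echo '[{"finger_gap": 0.06,"d": [-0.011,0.016,0.019],"r": [0.4,0.1,-0.4]},{"finger_gap": 0.06,"d": [-0.011,0.016,0.019]},{"finger_gap": 0.06,"d": [-0.01,0.015,0.019]},{"finger_gap": 0.06,"d": [0,0,0.02]},{"finger_gap": 0.06,"d": [0,0,0.02]},{"finger_gap": 0.06,"d": [0,0,0.02]},{"finger_gap": 0.06},{"finger_gap": 0.06}]' | python3 drive.py
python3 - <<'E'
from sim import *
q=ctrl.state()['q'];print(q.round(0)); delta(*gr(-28))
E
```

```text
time: 21.85
tool_pos: [0.5549, -0.3238, 0.1623]
tcp_rot: [-141.7, -22.8, -151.0]
force: [0.8, 0.9, 1.0]
gripper_width: 0.0602
grasp_force: 0.0
[-14.  39.  27. 123.  66.  29.  73.]
shift [ 0.0015 -0.0014  0.0604] rot [-0.01  0.05  0.3 ]
```

```bash
echo '[{"finger_gap": 0.06,"d": [0.001,-0.001,0.015]},{"finger_gap": 0.06,"d": [0,0,0.015]},{"finger_gap": 0.06,"d": [0,0,0.015],"r": [0,0,0.3]},{"finger_gap": 0.06,"d": [0,0,0.015]},{"finger_gap": 0.06},{"finger_gap": 0.06}]' | python3 drive.py
python3 - <<'E'
from sim import *
q=ctrl.state()['q'];print(q.round(0)); delta(*gr(-28))
E
```

```text
time: 22.35
tool_pos: [0.557, -0.3654, 0.1202]
tcp_rot: [-141.6, -22.6, -151.1]
force: [-1.0, 0.3, -0.1]
gripper_width: 0.0601
grasp_force: 0.0
[-11.  45.  31. 122.  75.  22.  65.]
shift [ 0.0008 -0.0005  0.0012] rot [-0.03  0.1   0.06]
```

Now close, with enough force for 0.7 kg.

```bash
echo '[{"finger_gap": 0.03,"d": [0,0,0.001]},{"finger_gap": 0.03},{"finger_gap": 0.025},{"finger_gap": 0.02},{"finger_gap": 0.01},{"finger_gap": 0.01},{"finger_gap": 0.01},{"finger_gap": 0.01}]' | python3 drive.py 60
echo '[{"finger_gap": 0.01},{"finger_gap": 0.01}]' | python3 drive.py 80
python3 - <<'E'
from sim import *
q=ctrl.state()['q'];print(q.round(0)); s_,p_,r=tool(); print(s_['wrist_torque'],r.inv().apply([0,0,1]))
E
```

```text
time: 23.02
tool_pos: [0.5565, -0.3661, 0.1192]
tcp_rot: [-141.6, -22.6, -151.1]
force: [-0.6, 4.4, 7.7]
gripper_width: 0.0172
grasp_force: 58.2
time: 23.18
tool_pos: [0.5565, -0.3661, 0.1192]
tcp_rot: [-141.6, -22.6, -151.1]
force: [-1.2, 5.4, 6.9]
gripper_width: 0.0172
grasp_force: 77.7
[-11.  45.  31. 122.  75.  22.  65.]
[ 0.70727979  0.10295583 -0.35316873] [ 0.38390268 -0.57321005 -0.72391227]
```

```bash
echo '[{"finger_gap": 0.01,"d": [0.0019,-0.0029,-0.0036]},{"finger_gap": 0.01,"d": [0.0038,-0.0057,-0.0072]},{"finger_gap": 0.01,"d": [0.0077,-0.0115,-0.0145]},{"finger_gap": 0.01,"d": [0.0077,-0.0115,-0.0145]},{"finger_gap": 0.01,"d": [0.0077,-0.0115,-0.0145]},{"finger_gap": 0.01,"d": [0.0038,-0.0057,-0.0072]},{"finger_gap": 0.01},{"finger_gap": 0.01}]' | python3 drive.py 80
python3 - <<'E'
from sim import *
s_,p_,r=tool();print(s_['q'].round(0)); print(s_['wrist_torque'].round(2))
Lc=r*( toolR(L)*Ro.from_euler('z',180,degrees=True)*Ro.from_euler('y',28,degrees=True)).inv()
x,R=gr(-28); RL=R.inv()*Ro.from_matrix(L); 
np.save('rl.npy',RL.as_matrix()); print((r*RL).as_matrix().round(3))
# path: level lid in place higher, then over kiln
h=lambda az:Ro.from_matrix(lidR(az,0))*RL.inv()
for azl in(25,70):
  for (xx) in ([.52,-.30,.36],):
    c=go(s_['q'],np.array([.55,-.33,.30]),r); c=go(c,np.array(xx),h(azl)); c=go(c,np.array([.575,-.05,.36]),h(azl)); c=go(c,np.array([.575,-.05,.24]),h(azl)); print()
delta([.54,-.32,.33],h(45.7))
E
```

```text
time: 23.85
tool_pos: [0.5562, -0.3661, 0.2034]
tcp_rot: [-141.7, -22.6, -151.1]
force: [0.8, 0.5, -6.4]
gripper_width: 0.0171
grasp_force: 78.8
[ -9.  35.  27. 120.  63.  30.  82.]
[ 1.87  0.29 -0.04]
[[ 0.587  0.697 -0.411]
 [-0.572  0.717  0.398]
 [ 0.572  0.002  0.82 ]]
[ -7.  24.  23. 120.  55.  37.  97.] err 0.0 0.0
[  9.  29.  12.  90.  15.  82. 132.] err 0.0 0.0
[ -9.  30.   7.  87.   8.  89. 112.] err 0.0 0.0
[ -9.  35.   7.  96.   8.  75. 109.] err 0.0 0.0

[ -7.  24.  23. 120.  55.  37.  97.] err 0.0 0.0
[ 31.  21. -25. 105.  39.  66. 150.] err 0.0 0.0
[  9.  25. -31. 100.  34.  79. 129.] err 0.0 0.0
[  8.  31. -29. 109.  39.  67. 120.] err 0.0 0.0

shift [ 0.0411 -0.0365 -0.1241] rot [-30.85   0.13 -16.31]
```

The lid is held (about 6.5 N). Next: raise it clear, then level it and turn it to azimuth 25°.

```bash
echo '[{"finger_gap": 0.01,"d": [0.005,-0.0075,-0.0094]},{"finger_gap": 0.01,"d": [0.0096,-0.0143,-0.018]},{"finger_gap": 0.01,"d": [0.0096,-0.0143,-0.018]},{"finger_gap": 0.01,"d": [0.0096,-0.0143,-0.018]},{"finger_gap": 0.01,"d": [0.0096,-0.0143,-0.018]},{"finger_gap": 0.01,"d": [0.005,-0.0075,-0.0094]},{"finger_gap": 0.01}]' | python3 drive.py 80
python3 - <<'E'
from sim import *
s_,p_,r=tool();print(s_['q'].round(0)); RL=Ro.from_matrix(np.load('rl.npy')); h=Ro.from_matrix(lidR(25.05,0))*RL.inv()
delta([.53,-.3,.36],h)
E
```

```text
time: 24.43
tool_pos: [0.5567, -0.3673, 0.3309]
tcp_rot: [-141.6, -22.5, -151.2]
force: [0.5, -0.4, -6.5]
gripper_width: 0.0173
grasp_force: 79.0
[ -8.  24.  23. 114.  51.  44. 101.]
shift [ 0.0028  0.0374 -0.0684] rot [-39.99   6.42   1.43]
```

```bash
echo '[{"finger_gap": 0.01,"d": [0,0.003,-0.006],"r": [-2,0.32,0.07]},{"finger_gap": 0.01,"d": [0,0.004,-0.007],"r": [-4,0.64,0.14]},{"finger_gap": 0.01,"d": [0,0.004,-0.007],"r": [-4,0.64,0.14]},{"finger_gap": 0.01,"d": [0,0.004,-0.007],"r": [-4,0.64,0.14]},{"finger_gap": 0.01,"d": [0,0.004,-0.007],"r": [-4,0.64,0.14]},{"finger_gap": 0.01,"d": [0,0.004,-0.007],"r": [-4,0.64,0.14]},{"finger_gap": 0.01,"d": [0,0.004,-0.007],"r": [-4,0.64,0.14]},{"finger_gap": 0.01,"d": [0,0,-0.007],"r": [-4,0.64,0.14]},{"finger_gap": 0.01,"r": [-4,0.64,0.14]},{"finger_gap": 0.01,"r": [-4,0.64,0.14]}]' | python3 drive.py
echo '[{"finger_gap": 0.01,"r": [-2,0.32,0.07]},{"finger_gap": 0.01},{"finger_gap": 0.01}]' | python3 drive.py
python3 - <<'E'
from sim import *
s_,p_,r=tool();print(s_['q'].round(0),s_['wrist_torque'].round(2)); RL=Ro.from_matrix(np.load('rl.npy')); h=Ro.from_matrix(lidR(25.05,0))*RL.inv()
print((r*RL).as_matrix().round(3))
M=h.as_matrix(); x=np.array([.5838,-.0388,.17+.079+.09])+M[:,2]*.0187; print(x); delta(x,h)
E
```

```text
time: 25.27
tool_pos: [0.5479, -0.3172, 0.3599]
tcp_rot: [-178.4, -28.0, -154.7]
force: [0.2, 0.4, -6.8]
gripper_width: 0.0165
grasp_force: 79.0
time: 25.52
tool_pos: [0.5473, -0.3182, 0.3595]
tcp_rot: [179.9, -28.3, -154.9]
force: [0.5, -0.0, -7.1]
gripper_width: 0.0169
grasp_force: 78.9
[  7.  31.  15.  85.  12.  84. 133.] [ 0.43 -1.07  0.03]
[[ 0.424  0.906  0.006]
 [-0.906  0.424  0.   ]
 [-0.002 -0.005  1.   ]]
[ 0.57584666 -0.04251716  0.32248888]
shift [-0.1434  0.2375 -0.0346] rot [ 0.1  -0.3   0.07]
```

```bash
echo '[{"finger_gap": 0.01,"d": [-0.007,0.012,-0.0017]},{"finger_gap": 0.01,"d": [-0.0155,0.0255,-0.0037]},{"finger_gap": 0.01,"d": [-0.0175,0.029,-0.0042]},{"finger_gap": 0.01,"d": [-0.0175,0.029,-0.0042]},{"finger_gap": 0.01,"d": [-0.0175,0.029,-0.0042]},{"finger_gap": 0.01,"d": [-0.0175,0.029,-0.0042]},{"finger_gap": 0.01,"d": [-0.0175,0.029,-0.0042]},{"finger_gap": 0.01,"d": [-0.0155,0.026,-0.0038]},{"finger_gap": 0.01,"d": [-0.0125,0.02,-0.003]},{"finger_gap": 0.01,"d": [-0.006,0.009,-0.0014]}]' | python3 drive.py 80
echo '[{"finger_gap": 0.01,"r": [0,-0.3,0]},{"finger_gap": 0.01},{"finger_gap": 0.01},{"finger_gap": 0.01}]' | python3 drive.py
python3 - <<'E'
from sim import *
s_,p_,r=tool();print(s_['q'].round(0)); RL=Ro.from_matrix(np.load('rl.npy')); h=Ro.from_matrix(lidR(25.05,0))*RL.inv()
print((r*RL).as_matrix().round(3)); M=h.as_matrix(); x=np.array([.5838,-.0388,.17+.079+.09])+M[:,2]*.0187; delta(x,h)
a=vision.read_camera("scene");b=vision.read_camera("side"); cv2.imwrite("pics/scene2.png",a);cv2.imwrite("pics/side2.png",b)
f=lambda i,x,y,w,h:cv2.resize(i[y:y+h,x:x+w],(400,300),interpolation=cv2.INTER_CUBIC)
cv2.imwrite("pics/m3.png",np.hstack([f(a,150,90,200,150),f(b,165,100,160,120)]))
E
```

```text
time: 26.35
tool_pos: [0.5764, -0.036, 0.3241]
tcp_rot: [179.8, -28.1, -154.4]
force: [-0.1, 0.8, -6.4]
gripper_width: 0.0172
grasp_force: 79.1
time: 26.68
tool_pos: [0.5763, -0.0433, 0.3256]
tcp_rot: [180.0, -27.8, -155.0]
force: [-0.1, 0.1, -5.9]
gripper_width: 0.0169
grasp_force: 79.0
[-13.  31.  10.  90.   5.  85. 111.]
[[ 0.423  0.906 -0.003]
 [-0.906  0.423 -0.002]
 [-0.     0.003  1.   ]]
shift [-0.0014  0.0009  0.0027] rot [ 0.03  0.19 -0.02]
```

View pics/m3.png

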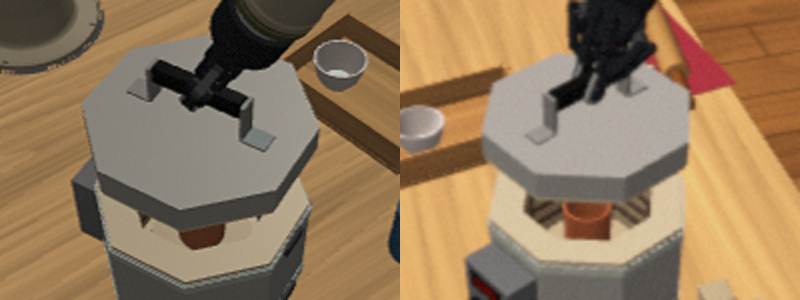

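The lid is level over the kiln, with the tumbler standing upright below it. I'll check the held lid's pose from its light top face in both views.

```bash
cat > lidchk.py <<'E'
from lid import *
def check(name,im,X,Rl,V0=128):
    """top-face hull cast on the plane of the lid's top; X = expected top centre"""
    c=vision.camera_info(name); u=proj(c,X+Rl[:,0]*.06)
    h=cv2.cvtColor(im,cv2.COLOR_BGR2HSV); m=((h[...,1]<38)&(h[...,2]>V0)).astype('u1')
    k,l,st,ce=cv2.connectedComponentsWithStats(m); i=l[int(u[1]),int(u[0])]
    o=cv2.convexHull(np.argwhere(l==i)[:,::-1].astype('i4').reshape(-1,1,2))[:,0].astype(float)
    O=np.array([(Rl.T@(plane(c,q,X[2])-X))[:2] for q in o])
    V=lambda t:[np.array([np.cos(np.radians(t+45*j)),np.sin(np.radians(t+45*j))]) for j in range(4)]
    T=np.arange(-15,15,.25); w=[np.mean([np.ptp(O@v) for v in V(t)]) for t in T]; t=T[np.argmin(w)]
    print(name,h[int(u[1]),int(u[0])],st[i],'yaw',t,'w',[np.ptp(O@v).round(3) for v in V(t)],'mid',[(((O@v).max()+(O@v).min())/2).round(4) for v in V(t)])
E
python3 - <<'E'
from lidchk import *
s_,p_,r=tool(); RL=Ro.from_matrix(np.load('rl.npy')); Rl=(r*RL).as_matrix()
X=p_-r.apply([0,0,.0187])-Rl[:,2]*.039; print(X)
for n in('scene','side'): 
    for V0 in (110,125): check(n,cv2.imread(f'pics/{n}2.png'),X,Rl,V0)
E
```

```text
[ 0.58437533 -0.03928771  0.30305028]
scene [ 18  22 139] [ 191  108  119   87 6089] yaw -0.25 w [np.float64(0.239), np.float64(0.239), np.float64(0.24), np.float64(0.239)] mid [np.float64(-0.0001), np.float64(-0.0004), np.float64(-0.0001), np.float64(-0.0003)]
scene [ 18  22 139] [ 191  108  118   87 5855] yaw -0.25 w [np.float64(0.238), np.float64(0.239), np.float64(0.239), np.float64(0.239)] mid [np.float64(-0.0005), np.float64(-0.0007), np.float64(-0.0003), np.float64(-0.0002)]
side [ 13  23 180] [ 199  122   81   56 2899] yaw -0.25 w [np.float64(0.239), np.float64(0.235), np.float64(0.261), np.float64(0.269)] mid [np.float64(0.0017), np.float64(-0.003), np.float64(-0.0143), np.float64(-0.02)]
side [ 13  23 180] [ 199  122   81   49 2679] yaw -0.5 w [np.float64(0.237), np.float64(0.236), np.float64(0.241), np.float64(0.237)] mid [np.float64(0.0009), np.float64(-0.003), np.float64(-0.0045), np.float64(-0.0043)]
```

The lid sits within 1 mm and 0.3° of where it belongs above the kiln. Time to lower.

```bash
python3 - <<'E'
from h import *
s_,p_,r=tool(); print(r.inv().apply([0,0,-1]).round(4), r.inv().apply([-.0006,.0005,0]).round(4))
E
```

```text
[-4.664e-01 -8.000e-04  8.846e-01] [0.0003 0.0007 0.0002]
```

```bash
echo '[{"finger_gap": 0.01,"d": [-0.0047,0.0005,0.0088],"r": [0,0.15,0]},{"finger_gap": 0.01,"d": [-0.0093,0,0.0177]},{"finger_gap": 0.01,"d": [-0.0093,0,0.0177]},{"finger_gap": 0.01,"d": [-0.0093,0,0.0177]},{"finger_gap": 0.01,"d": [-0.0047,0,0.0088]},{"finger_gap": 0.01,"d": [-0.0023,0,0.0044]},{"finger_gap": 0.01},{"finger_gap": 0.01},{"finger_gap": 0.01}]' | python3 drive.py 80
python3 - <<'E'
from h import *
s_,p_,r=tool(); RL=Ro.from_matrix(np.load('rl.npy')); Rl=(r*RL); 
print(p_-r.apply([0,0,.0187])-Rl.apply([0,0,.079]),Rl.as_matrix().round(4)[2],Rl.as_euler('xyz',degrees=True).round(2))
E
```

```text
time: 27.53
tool_pos: [0.5766, -0.0415, 0.2413]
tcp_rot: [179.9, -27.9, -154.9]
force: [0.4, -0.5, -6.9]
gripper_width: 0.0168
grasp_force: 78.9
[ 0.58469154 -0.03763083  0.17884839] [-0.001   0.0022  1.    ] [ 1.300e-01  5.000e-02 -6.489e+01]
```

```bash
echo '[{"finger_gap": 0.01,"d": [0.0012,-0.0007,0.0006]},{"finger_gap": 0.01,"d": [-0.0014,0,0.0026]},{"finger_gap": 0.01,"d": [-0.0009,0,0.0018]},{"finger_gap": 0.01,"d": [-0.0005,0,0.0009]},{"finger_gap": 0.01},{"finger_gap": 0.01},{"finger_gap": 0.01}]' | python3 drive.py 80
echo '[{"finger_gap": 0.01,"d": [-0.0005,0,0.0009]},{"finger_gap": 0.01},{"finger_gap": 0.01}]' | python3 drive.py
python3 - <<'E'
from h import *
s_,p_,r=tool(); RL=Ro.from_matrix(np.load('rl.npy')); Rl=(r*RL); 
print(p_-r.apply([0,0,.0187])-Rl.apply([0,0,.079]),Rl.as_euler('xyz',degrees=True).round(2),s_['force'],s_['wrist_torque'])
E
```

```text
time: 28.12
tool_pos: [0.5752, -0.0425, 0.2344]
tcp_rot: [179.9, -28.0, -154.8]
force: [-0.2, 0.4, -6.7]
gripper_width: 0.0169
grasp_force: 79.0
time: 28.37
tool_pos: [0.5752, -0.0425, 0.2333]
tcp_rot: [179.9, -28.0, -154.8]
force: [-1.2, 0.3, -5.6]
gripper_width: 0.0171
grasp_force: 79.0
[ 0.58311587 -0.03865423  0.17085247] [ 4.000e-02  9.000e-02 -6.488e+01] [-1.23268777  0.32370474 -5.59339051] [ 0.50713017 -1.01387337  0.0312041 ]
```

```bash
echo '[{"finger_gap": 0.01,"d": [-0.0003,0,0.0005]},{"finger_gap": 0.01},{"finger_gap": 0.01}]' | python3 drive.py; echo '[{"finger_gap": 0.01,"d": [-0.0003,0,0.0005]},{"finger_gap": 0.01},{"finger_gap": 0.01}]' | python3 drive.py
```

```text
time: 28.62
tool_pos: [0.5752, -0.0425, 0.2328]
tcp_rot: [179.9, -28.0, -154.8]
force: [0.3, -1.2, -6.3]
gripper_width: 0.017
grasp_force: 79.0
time: 28.87
tool_pos: [0.5752, -0.0425, 0.2322]
tcp_rot: [179.9, -28.0, -154.8]
force: [0.1, 0.4, -6.1]
gripper_width: 0.017
grasp_force: 79.0
```

```bash
echo '[{"finger_gap": 0.01,"d": [-0.0003,0,0.0005]},{"finger_gap": 0.01},{"finger_gap": 0.01}]' | python3 drive.py|grep -E 'pos|force:'; echo '[{"finger_gap": 0.01,"d": [-0.0003,0,0.0005]},{"finger_gap": 0.01},{"finger_gap": 0.01}]' | python3 drive.py|grep -E 'pos|force:';  python3 -c "
from h import *
print(ctrl.state()['wrist_torque'])"
```

```text
tool_pos: [0.5752, -0.0425, 0.2318]
force: [-0.7, -0.2, -4.6]
grasp_force: 79.4
tool_pos: [0.5752, -0.0425, 0.2317]
force: [-2.6, 1.1, 2.3]
grasp_force: 80.2
[ 0.2582773  -0.06913467 -0.1439047 ]
```

The lid is in contact, resting on the rim. I'll ease the grip force, open a little and back out along the tool axis.

```bash
echo '[{"finger_gap": 0.01},{"finger_gap": 0.01}]' | python3 drive.py 20 | tail -3; echo '[{"finger_gap": 0.022},{"finger_gap": 0.03},{"finger_gap": 0.04},{"finger_gap": 0.055},{"finger_gap": 0.06},{"finger_gap": 0.06},{"finger_gap": 0.06}]' | python3 drive.py 20
echo '[{"finger_gap": 0.06,"d": [0,0,-0.005]},{"finger_gap": 0.06,"d": [0,0,-0.01]},{"finger_gap": 0.06,"d": [0,0,-0.02]},{"finger_gap": 0.06,"d": [0,0,-0.03]},{"finger_gap": 0.06,"d": [0,0,-0.035]},{"finger_gap": 0.06,"d": [0,0,-0.035]},{"finger_gap": 0.06,"d": [0,0,-0.02]},{"finger_gap": 0.06},{"finger_gap": 0.06}]' | python3 drive.py
python3 - <<'E'
from lidchk import *
a=vision.read_camera("scene");b=vision.read_camera("side"); w=vision.read_camera("wrist")
Rl=lidR(25.05,0); X=np.array([.5838,-.0388,.21])
for V0 in(110,125): check('scene',a,X,Rl,V0); check('side',b,X,Rl,V0)
f=lambda i,x,y,w,h:cv2.resize(i[y:y+h,x:x+w],(400,300),interpolation=cv2.INTER_CUBIC)
cv2.imwrite("pics/m4.png",np.vstack([np.hstack([f(a,150,120,200,150),f(b,165,130,160,120)]),np.hstack([f(a,0,0,512,384),f(w,0,0,512,384)])]))
E
```

```text
force: [-1.9, 0.3, 5.1]
gripper_width: 0.0167
grasp_force: 80.3
time: 30.12
tool_pos: [0.5753, -0.0424, 0.231]
tcp_rot: [179.9, -28.0, -154.8]
force: [0.4, 0.1, 0.4]
gripper_width: 0.0601
grasp_force: 0.0
time: 30.87
tool_pos: [0.6419, -0.0114, 0.3692]
tcp_rot: [179.9, -27.8, -154.8]
force: [-0.1, 0.1, -1.5]
gripper_width: 0.0599
grasp_force: 0.0
scene [ 21  24 140] [ 195  136  111   85 6045] yaw 0.0 w [np.float64(0.24), np.float64(0.239), np.float64(0.24), np.float64(0.242)] mid [np.float64(0.0), np.float64(-0.0), np.float64(-0.0005), np.float64(-0.0026)]
side [ 13  20 182] [ 200  146   78   56 2970] yaw 0.5 w [np.float64(0.24), np.float64(0.234), np.float64(0.262), np.float64(0.268)] mid [np.float64(0.0017), np.float64(-0.003), np.float64(-0.0127), np.float64(-0.0169)]
scene [ 21  24 140] [ 196  136  110   85 5828] yaw 0.0 w [np.float64(0.239), np.float64(0.238), np.float64(0.239), np.float64(0.238)] mid [np.float64(-0.0005), np.float64(-0.0003), np.float64(-0.0005), np.float64(-0.0005)]
side [ 13  20 182] [ 200  146   78   50 2773] yaw 0.5 w [np.float64(0.238), np.float64(0.234), np.float64(0.242), np.float64(0.24)] mid [np.float64(0.0007), np.float64(-0.003), np.float64(-0.005), np.float64(-0.003)]
```

View pics/m4.png

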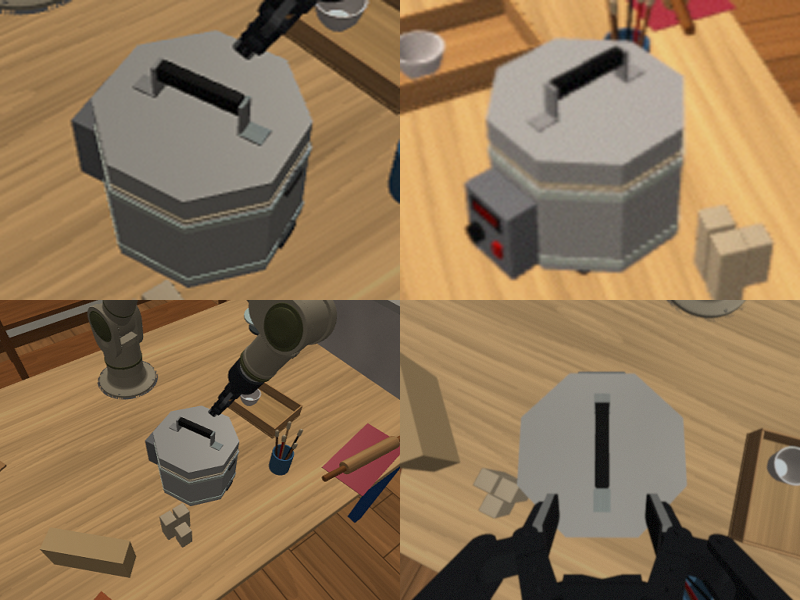

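The lid lies flat on the kiln. The fit to its top face in the scene view puts it centred to under 1 mm, with its sides in line with the kiln's. The gripper is clear, and the bowl, pot and posts are in place. Handing in.

```bash
python3 -c "
from bench import ctrl, vision, close_job
print(close_job())"
```

```text
the job is handed in; nothing more can be done
None
```

I stood the tumbler upright in the middle of the kiln shelf, then set the lid flat on the rim. By my camera fit it is centred to about 1 mm with its sides in line with the kiln's. I handed the job in at about 31 s, with the gripper clear and the bowl, brush pot and posts untouched.

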